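# Put the polisher's drive hub back on its spindle flat

## Task

We are putting the drive hub back on the sample polisher: pinch the bare spindle so that a finger lies on its flat, and with that grip turn it until the flat faces the front of the machine, where the controls are. Then slip the hub over the spindle, flange down, all the way onto the shoulder and with its set screw square over the flat, and finish while still gripping the hub and pressing it down firmly on the shoulder, so that I can tighten the screw. Leave the glass samples, the bottle and the hex key where they are.

Things in the scene. Friction and masses are not known exactly. Their poses are not given: they have to be found in the camera images.
- polisher: fixed bench sample polisher, platen off; deck 128 mm high, round pan 250 mm wide (lip 14 mm above deck) round the spindle. Origin: on the spindle axis at counter level. x points to its front, the sloping side with the controls (away from the robot, yaw within 0.25). It reaches 160 mm behind the axis, 220 ahead, 170 each side; a thin spout at its front -y corner is 215 mm high and points away
- spindle: vertical spindle amid the pan: boss 50 mm wide, its top (the shoulder) 160 mm above the counter; on it a dark stub, 25 mm diameter, 42 tall (top 3 tapered), with one bright flat all along, 18 wide, 4 deep: 21 mm across the flat. Origin: centre of the shoulder; x points out of the flat, which starts 0.6 to 2.2 rad anticlockwise of the front. Turns without stops, drag 0.1 N m, stays put
- spindle_flat: the flat itself, ground bright on the dark stub: middle of its bright face, 8.5 mm from the spindle axis and 20 mm above the shoulder; axes as the spindle's
- hub: loose grey aluminium flanged hub, 0.13 kg, standing flange down on the counter: flange 66 mm diameter, 6 thick; round neck 44 mm diameter, up to 36 mm above the underside; plain round bore 27.8 mm right through. Origin: centre of the underside, z up along the bore; x points to the set screw, at the start within 1.4 rad of world +x
- hub_screw (a point): outer end of the hub's black set screw, 11 mm in diameter, which sticks 6 mm out of the neck: 28 mm from the bore axis along the hub's x, 22 mm above the underside
- samples: stack of five green glass samples, 80 x 60 x 30 mm, lying on the counter; not to be disturbed. Origin: centre of the underside
- suspension: white closed bottle with blue cap, 60 mm in diameter, 135 mm tall, standing on the counter; not to be disturbed. Origin: centre of the underside
- hexkey: dark L-shaped hex key lying on the counter, long arm 110 mm along its x, short arm 34 mm at the +x end, 6 mm thick; not to be disturbed. Origin: under the middle of the long arm
Things that resemble listed ones, but are neither listed nor needed, are in the scene too. What is shaped like the hub but orange is not meant.

How it is judged:
By the outcome, as a careful person would: the job done as asked, in the order asked, and still so for the second after the job is handed in, while the arm keeps its last pose, push and grip.
It also fails if it takes over 64 s, if anything falls off the work surface, if the arm or the gripper's body presses on something with over 40 N, if the wrist force passes 120 N, or if a joint passes its speed limit or range.

## Robot

A 7-joint arm with a two-finger parallel gripper is mounted at the origin on the work surface. World frame = base frame: x ahead of the robot, y to its left, z up, the work surface at z = 0. Lengths are in m, angles in rad, forces in N, time in s.
With the tool pointing down it reaches from about 0.4 to 0.85 m from the base axis. Payload 6.9 kg.
Tool frame: the origin (TCP) lies at the very end of the fingers, on their centre line; the grasp point (between the pads) lies 19 mm behind it; x points along the fingers, z is the direction in which the jaws open and shut, and the axes are right-handed (so a half turn about x gives the same grasp; the last joint's range is limited). The gripper opens to 85 mm and grips with 20 to 120 N. Pads are 22 mm wide; open, the fingers measure 114 mm over their backs; the gripper's body (76 mm by 85 mm) begins 54 mm behind the grasp point. The pads swing forward as they close: fully open they stand 13 mm farther back than shut.
Start: joints at [1.222, 0.507, -0.238, 1.5, 0.126, 1.149, -0.155], TCP at [0.275, -0.561, 0.206] pointing down, gripper open.
Joint ranges: [-3.08, 3.08], [-0.24, 2.05], [-1.43, 1.35], [0, 2.5], [-1.52, 4.66], [0.17, 1.96], [-2.89, 2.89]. Speed limits (rad/s): [2.39, 2.39, 3.14, 3.14, 3.14, 3.14, 3.14].

## Interface

Orientations are given as a rotation vector (axis times angle).
In Python, from station import arm gives the robot as it stands.
- The arm moves only by the tool step_arm, never from a script. Its argument "rows" is a list of rows, each a list of 3 entries, a list of its own where there are three numbers: the turn, a rotation vector about the tool's x, y, z in degrees, then the shift along the tool's x, y, z in mm, then the gripper command: -1 is fully open, 1 is shut, values between are in proportion. A call has 1 to 20 rows; each row shifts and turns the commanded pose from where the row before left it, along the tool's axes as they then stand; what a row does not reach is not made up. A row lasts 1/10 s, in which the tool goes at most 50 mm and 8.59 degrees, less where a joint would pass 70% of its speed; a pose out of reach is approached as far as the arm can. A call is refused whole if a number of a shift passes 50 or a number of a turn 8.59, either way. A call with a gripper value outside its range is refused whole. The fingers move at their own pace and stop on an object; "squeeze" is the grip in N (left out, the last holds). Time passes only in rows, so rows that do not move let the fingers close. It gives the time, the measured TCP pose, the force and the opening at its end, in the units of the state.
- arm.read_state(): the state, without advancing time (a new reading comes with each control period).
- arm.read_camera(name): name is "scene" or "top" or "wrist"; returns the picture (384x512x3 uint8, red, green, blue); there is no depth.
- arm.camera_model(name): a dict with "mtx" (3x3 intrinsics, pixels), "xyz" and "attitude" of the camera in the world. Camera axes: x right, y down, z forward; pixel columns grow to the right and rows downward; lengths in m; the calibration is good to about 2 mm. The wrist camera is an equidistant fisheye: a pixel r from the principal point sees the ray r / f radians off the axis. A picture is of the moment at which its call begins: read the wrist's pose just before it. camera_model takes no time and is no camera call; for the wrist camera it gives the pose at the moment of the call.
- arm.sign_off(): hands the job in, once; it reports no verdict.
Trained networks look in the newest picture that a camera, given by its name, has taken for a name from the list of things; names that differ only in an ending like _2 or _b are one class to them, and where a whole thing is asked for, a point or a joint stands for the part that bears it (a point fixed in the world has none). Each returns a list of dicts, best first, with "p" (0 to 1); they miss things now and then, are a little off and sometimes report something else, mostly with a low value. They report only what shows in the picture. A call takes as long as a camera call. They do not tell look-alikes from the thing itself.
- arm.recognise(camera, label): "bbox" ([centre column, centre row, width, height] in pixels, round what is visible of it).
- arm.trace(camera, label): "mask" (384x512 bool, what is visible of it) and "bbox" ([centre column, centre row, width, height] in pixels, round what is visible of it).
The state is a dict: "time": time; "joints": joint angles; "qvel": joint speeds; "effort": joint torques, N m; "position": TCP position; "ee_rot": TCP orientation; "contact_force": force on the tool from outside, world axes, zero at the start; "wrist_torque": the same for the moment, N m; "opening": opening from 0.0 (shut) to 1.0 (fully open).
Only numpy, scipy, OpenCV 4.12 (cv2) and the standard library are available. Lean on these libraries where they do the work, as an engineer would, in place of code of your own. Each camera call takes 0.05 s, during which the arm holds its last target.

## Working session

There is one attempt and no reset: what is moved stays moved. The work goes in short steps, Python scripts to look and compute and a tool call to move; the robot and the scene stay as the last step left them, time stands still between calls to the robot, and variables do not carry over. Pictures are saved under pics/ and viewed, and the job is handed in when it is done.

Besides the shell and the picture viewer there is one more tool, called after ">>>" as name(argument=value, ...), one argument or row to a line, values as JSON. step_arm: Moves the arm, as the interface text tells. Its arguments: {"type":"object","properties":{"rows":{"type":"array","items":{"type":"array"}},"squeeze":{"type":"number"}},"required":["rows"]}

```bash
ls; mkdir -p pics; python3 - <<'E'
from station import arm
import cv2
s=arm.read_state();print({k:(v if not hasattr(v,'tolist') else v.tolist()) for k,v in s.items()})
for c in ['scene','top','wrist']:
    m=arm.camera_model(c);print(c,m)
    cv2.imwrite(f'pics/{c}0.png',arm.read_camera(c)[:,:,::-1])
E
```

```text
pics
{'time': 0.0, 'joints': [1.2215055161731867, 0.5083524918526499, -0.2375173981681875, 1.5011434956128127, 0.12573760048747346, 1.148886067949435, -0.1548221505259071], 'qvel': [0.00011682678658462672, 0.00028698979252957563, -0.0006885683474869418, 0.00031375143745475105, -0.00016801810875700473, -0.00299827699956276, 0.0011188949019326922], 'effort': [-0.0006347528506012168, -62.05935716629028, -2.1860242635011673, -24.964903593063354, 0.01295368216233328, 0.012106044741813093, 1.2872189074641938e-05], 'position': [0.2742198437852078, -0.5610200636018019, 0.20471668044836785], 'ee_rot': [0.868944366431609, 1.3922726475556493, -0.8674816369540944], 'contact_force': [-0.9375538677250309, -0.020485299445096642, 0.44495071441652206], 'wrist_torque': [-0.09547078592053478, -0.007395723559261758, -0.008604832751917152], 'opening': 1.005778502090754}
scene {'mtx': array([[391.37098268,   0.        , 251.46741265],
       [  0.        , 391.37098268, 194.70138932],
       [  0.        ,   0.        ,   1.        ]]), 'xyz': array([0.96445832, 0.4942657 , 0.74614372]), 'attitude': array([-1.03072359, -2.51706446,  0.94001335])}
top {'mtx': array([[450.98630409,   0.        , 253.99757318],
       [  0.        , 450.98630409, 186.42960578],
       [  0.        ,   0.        ,   1.        ]]), 'xyz': array([0.4255198 , 0.10647396, 1.22927228]), 'attitude': array([-2.10706262,  2.15113402, -0.16103721])}
wrist {'mtx': array([[297.31863964,   0.        , 254.27930774],
       [  0.        , 297.31863964, 190.69832581],
       [  0.        ,   0.        ,   1.        ]]), 'xyz': array([ 0.34030735, -0.52860436,  0.37244639]), 'attitude': array([ 2.45043623, -1.52723424, -0.22566331])}
```

View pics/scene0.png

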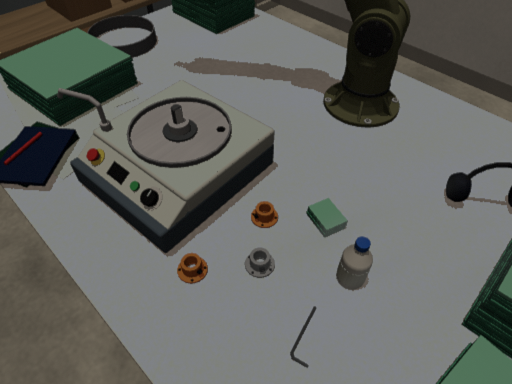

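View pics/top0.png

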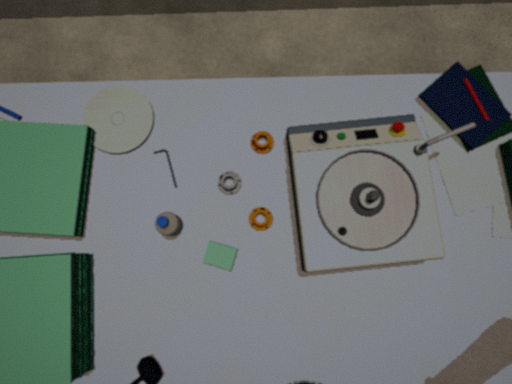

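View pics/wrist0.png

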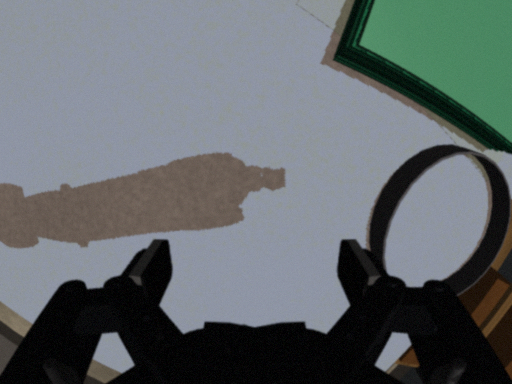

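The top picture shows the grey hub near (230,182), the orange look-alikes near (262,142) and (260,218), the spindle near (370,198), and the polisher's controls along row 133. I'll measure these now.

```bash
cat > h.py <<'E'
import numpy as np, cv2
from scipy.spatial.transform import Rotation as R
from station import arm
def ray(c,px,m=None):
    m=m or arm.camera_model(c);K=m['mtx'];x=(px[0]-K[0,2])/K[0,0];y=(px[1]-K[1,2])/K[1,1]
    if c=='wrist':
        r=np.hypot(x,y);d=np.array([x/r*np.sin(r),y/r*np.sin(r),np.cos(r)]) if r>1e-9 else np.array([0,0,1.])
    else: d=np.array([x,y,1.])
    return np.array(m['xyz']),R.from_rotvec(m['attitude']).apply(d)
def onz(c,px,z,m=None):
    o,d=ray(c,px,m);return o+d*(z-o[2])/d[2]
def proj(c,P,m=None):
    m=m or arm.camera_model(c);K=m['mtx'];p=R.from_rotvec(m['attitude']).inv().apply(np.atleast_2d(P)-m['xyz'])
    if c=='wrist':
        rho=np.hypot(p[:,0],p[:,1]);th=np.arctan2(rho,p[:,2]);s=th/np.maximum(rho,1e-12)
        x=p[:,0]*s;y=p[:,1]*s
    else: x=p[:,0]/p[:,2];y=p[:,1]/p[:,2]
    return np.c_[K[0,0]*x+K[0,2],K[1,1]*y+K[1,2]]
def crop(img,c,w,f,name):
    x0=int(c[0]-w);y0=int(c[1]-w);x0=max(x0,0);y0=max(y0,0)
    a=img[y0:y0+2*w,x0:x0+2*w,::-1]
    cv2.imwrite(name,cv2.resize(a,None,fx=f,fy=f,interpolation=cv2.INTER_CUBIC));return x0,y0
E
python3 - <<'E'
from h import *
I=cv2.imread('pics/top0.png');S=cv2.imread('pics/scene0.png')
def up(I,x0,y0,w,h,f): return cv2.resize(I[y0:y0+h,x0:x0+w],None,fx=f,fy=f,interpolation=cv2.INTER_CUBIC)
a=np.hstack([up(I,205,157,50,50,6),up(I,345,173,50,50,6)])
b=np.hstack([up(S,235,236,50,50,6),up(S,155,90,50,50,6)])
cv2.imwrite('pics/z0.png',np.vstack([a,b]))
cv2.imwrite('pics/z1.png',up(I,270,105,200,175,4))
for c in ['top','scene']:
  for l in ['hub','hub_screw','spindle','spindle_flat','polisher','suspension','samples','hexkey']:
    print(c,l,[(np.round(d['bbox'],1).tolist(),round(d['p'],2)) for d in arm.recognise(c,l)][:4])
E
```

```text
top hub [([260.8, 217.4, 20.4, 27.8], 0.82), ([228.0, 184.8, 26.8, 26.3], 0.75), ([261.3, 143.1, 23.6, 25.5], 0.7), ([219.7, 255.6, 32.6, 33.5], 0.34)]
top hub_screw [([264.2, 141.7, 22.9, 24.8], 0.94), ([228.6, 184.3, 25.1, 20.7], 0.9), ([261.8, 219.2, 26.8, 25.1], 0.85)]
top spindle []
top spindle_flat []
top polisher [([382.3, 193.1, 186.6, 153.3], 0.66)]
top suspension [([169.4, 224.4, 30.1, 27.2], 0.69)]
top samples [([218.8, 257.0, 32.1, 34.0], 0.59)]
top hexkey [([164.2, 167.1, 19.3, 37.7], 0.61)]
scene hub [([264.8, 214.4, 22.2, 25.6], 0.98), ([260.0, 262.2, 28.4, 28.0], 0.85), ([190.9, 266.9, 32.9, 30.2], 0.81)]
scene hub_screw [([194.3, 268.0, 33.6, 31.0], 0.87), ([258.4, 261.7, 31.7, 31.8], 0.86), ([266.8, 214.3, 24.7, 31.2], 0.56)]
scene spindle [([177.3, 124.7, 32.2, 40.6], 0.84)]
scene spindle_flat [([180.4, 115.8, 6.4, 10.7], 0.52)]
scene polisher [([164.6, 166.4, 218.0, 172.5], 0.67)]
scene suspension [([354.1, 262.7, 38.4, 51.0], 0.9)]
scene samples [([327.6, 217.8, 39.2, 40.7], 0.92)]
scene hexkey [([304.8, 335.6, 20.7, 64.9], 0.7)]
```

View pics/z0.png

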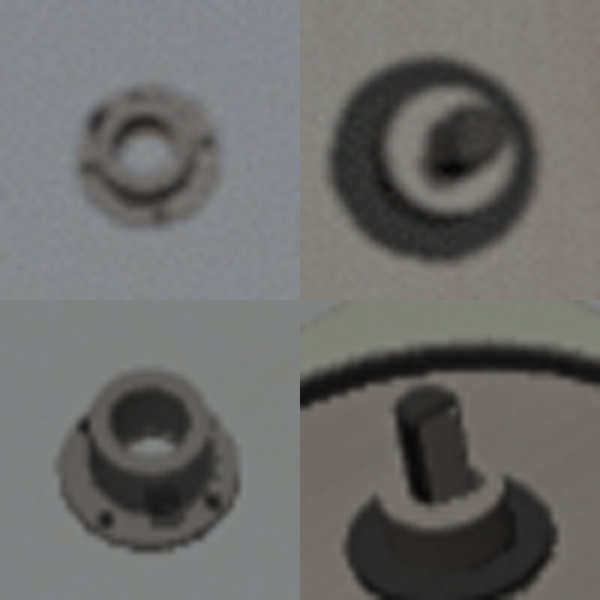

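View pics/z1.png

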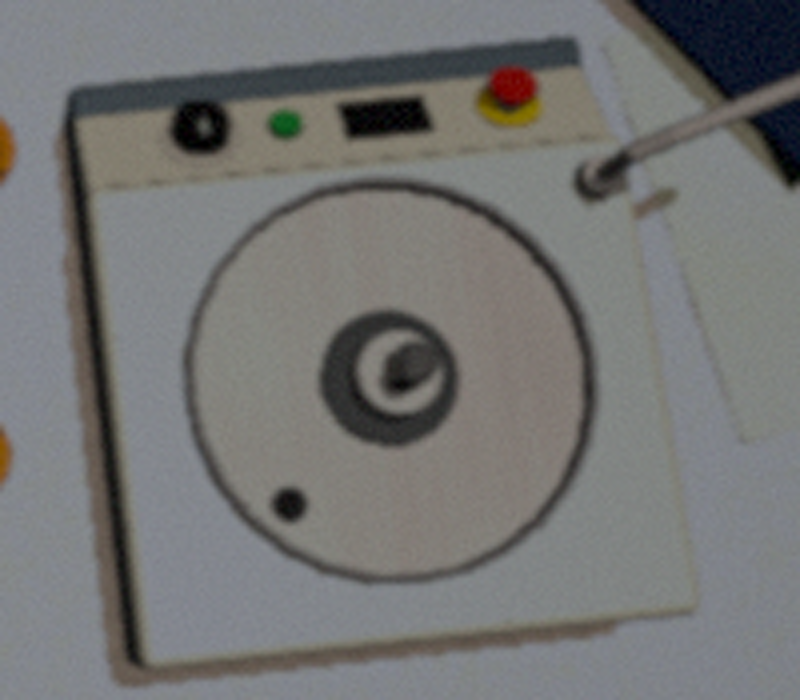

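```bash
python3 - <<'E'
from h import *
t=lambda x,y:(270+(x+.5)/4-.5,105+(y+.5)/4-.5)
P=[onz('top',t(*p),.128) for p in [(143,663),(697,608),(95,190),(610,137)]]
for p in P: print(p.round(4))
ang=lambda v:np.arctan2(v[1],v[0])
print('yaw', [round(ang(v),3) for v in [np.array([-(P[1]-P[0])[1],(P[1]-P[0])[0]]),np.array([-(P[3]-P[2])[1],(P[3]-P[2])[0]]),P[2]-P[0],P[3]-P[1]]])
print('pan',onz('top',t(390,380),.142))
# boss top ring
z=lambda x,y,x0,y0:(x0+(x+.5)/6-.5,y0+(y+.5)/6-.5)
print('shoulder top',onz('top',z(152,150,345,173),.160))
print('shoulder scene',onz('scene',z(139,178,155,90),.160))
print('stub top scene',onz('scene',z(128,98,155,90),.202))
print('stub top top',onz('top',z(184,128,345,173),.202))
print('hub top',onz('top',z(150,156,205,157),.006),onz('top',z(148,145,205,157),.036))
print('hub scene',onz('scene',z(150,160,235,236),.006),onz('scene',z(150,118,235,236),.036))
print('screw top',onz('top',z(100,120,205,157),.022),'scene',onz('scene',z(165,205,235,236),.022))
E
```

```text
[0.402  0.0007 0.128 ]
[ 0.4281 -0.3321  0.128 ]
[0.6936 0.0196 0.128 ]
[ 0.7202 -0.3036  0.128 ]
yaw [np.float64(0.078), np.float64(0.082), np.float64(0.065), np.float64(0.097)]
pan [ 0.56794667 -0.15372472  0.142     ]
shoulder top [ 0.57035164 -0.15634321  0.16      ]
shoulder scene [ 0.5675933  -0.16157202  0.16      ]
stub top scene [ 0.56926536 -0.15636142  0.202     ]
stub top top [ 0.5728796  -0.15872203  0.202     ]
hub top [0.64122197 0.18843903 0.006     ] [0.64095893 0.18727349 0.036     ]
hub scene [0.63966506 0.186968   0.006     ] [0.64070832 0.1874183  0.036     ]
screw top [0.65551297 0.20993243 0.022     ] scene [0.65582547 0.21004872 0.022     ]
```

```bash
python3 - <<'E'
from h import *
S=cv2.imread('pics/scene0.png');I=cv2.imread('pics/top0.png')
C=np.array([.570,-.157,.16])
f=16
tiles=[]
for phi in [0.9,1.2,1.5,1.8,2.1]:
    a=phi+.08
    col=[]
    for c,im,(x0,y0,w,h) in [('scene',S,(163,100,30,30)),('top',I,(358,182,30,30))]:
        z=cv2.resize(im[y0:y0+h,x0:x0+w],None,fx=5,fy=5,interpolation=cv2.INTER_CUBIC)
        z=cv2.convertScaleAbs(z,alpha=1.8)
        t=np.linspace(a+.747,a+2*np.pi-.747,40)
        for zz in (0,.042):
            pts=C+np.c_[.0125*np.cos(t),.0125*np.sin(t),0*t+zz]; pts=np.vstack([pts,pts[:1]])
            q=proj(c,pts); q=((q-[x0,y0]+.5)*5).astype(int)
            cv2.polylines(z,[q[:40]],False,(0,255,255),1);cv2.polylines(z,[q[[39,0]]],False,(0,0,255),1)
        q=proj(c,np.array([C+[.0125*np.cos(a+s*.747),.0125*np.sin(a+s*.747),k] for s in (1,-1) for k in (0,.042)]));q=((q-[x0,y0]+.5)*5).astype(int)
        for k in (0,2): cv2.line(z,tuple(map(int,q[k])),tuple(map(int,q[k+1])),(0,0,255),1)
        col.append(z)
    tiles.append(np.vstack(col))
cv2.imwrite('pics/flat0.png',np.hstack(tiles))
cv2.imwrite('pics/flat1.png',cv2.convertScaleAbs(np.hstack([cv2.resize(S[100:130,163:193],None,fx=12,fy=12,interpolation=cv2.INTER_CUBIC),cv2.resize(I[182:212,358:388],None,fx=12,fy=12,interpolation=cv2.INTER_CUBIC)]),alpha=1.8))
E
```

```text
(no output)
```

View pics/flat0.png

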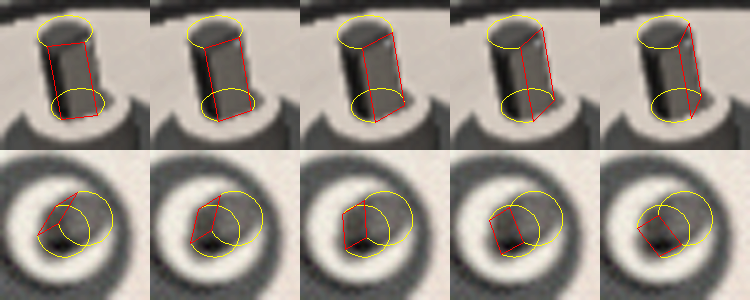

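View pics/flat1.png

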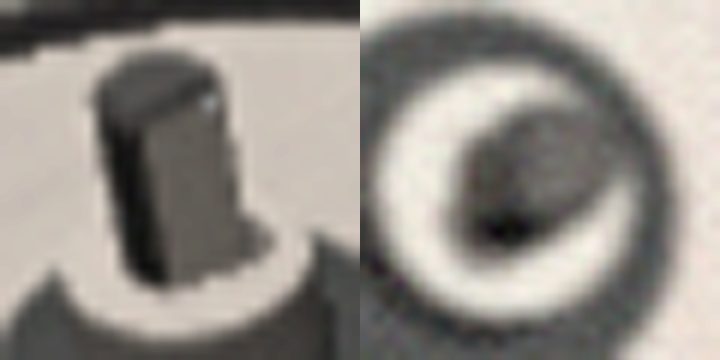

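```bash
cat >> h.py <<'E'
def yaw():
    s=arm.read_state();M=R.from_rotvec(s['ee_rot']).as_matrix();return s,M,np.arctan2(M[1,2],M[0,2])
def plan(target,jawyaw,verbose=True):
    """shift needed in tool axes (mm) & turn about world z (deg), to TCP target, tool down with jaw z axis at jawyaw"""
    s,M,y=yaw()
    z=np.array([np.cos(jawyaw),np.sin(jawyaw),0]);x=np.array([0,0,-1.]);T=np.c_[x,np.cross(z,x),z]
    rv=R.from_matrix(M.T@T).as_rotvec(degrees=True)
    print('t',round(s['time'],2),'pos',s['position'].round(4) if hasattr(s['position'],'round') else np.round(s['position'],4),'q',np.round(s['joints'],3),'F',np.round(s['contact_force'],1),'op',round(s['opening'],3))
    print('jawyaw',round(y,4),'toolx',M[:,0].round(3),'| rotvec tool deg',rv.round(2),'| shift tool mm (current axes)',(M.T@(np.array(target)-s['position'])*1000).round(1))
    print(' shift in final axes',(T.T@(np.array(target)-s['position'])*1000).round(1))
E
python3 - <<'E'
from h import *
plan([.570,-.157,.30],1.38)
plan([.570,-.157,.30],1.38-np.pi)
m=arm.camera_model('wrist');s,M,y=yaw();print(M);print(M.T@(m['xyz']-s['position']),M.T@R.from_rotvec(m['attitude']).as_matrix())
E
```

```text
t 0.95 pos [ 0.2745 -0.5615  0.2056] q [ 1.222  0.508 -0.238  1.5    0.126  1.149 -0.155] F [-0.2 -0.7  0.3] op 0.999
jawyaw -1.116 toolx [-0.  0. -1.] | rotvec tool deg [-1.4301e+02 -0.0000e+00 -1.0000e-02] | shift tool mm (current axes) [ -94.4  443.1 -233.6]
 shift in final axes [ -94.4 -213.4  453.2]
t 0.95 pos [ 0.2745 -0.5615  0.2056] q [ 1.222  0.508 -0.238  1.5    0.126  1.149 -0.155] F [-0.2 -0.7  0.3] op 0.999
jawyaw -1.116 toolx [-0.  0. -1.] | rotvec tool deg [36.99 -0.    0.  ] | shift tool mm (current axes) [ -94.4  443.1 -233.6]
 shift in final axes [ -94.4  213.4 -453.2]
[[-2.65735177e-05  8.98358631e-01  4.39262757e-01]
 [ 7.43097870e-05  4.39262757e-01 -8.98358628e-01]
 [-9.99999997e-01  8.76897300e-06 -7.84295951e-05]]
[-0.16764937  0.07359447 -0.00041257] [[ 1.02815649e-04 -2.86457505e-01  9.58092943e-01]
 [ 1.05012395e-03 -9.58092389e-01 -2.86457452e-01]
 [ 9.99999443e-01  1.03556865e-03  2.02308996e-04]]
```

>>> step_arm(
  rows=[
    [[0, 0, 0], [-47, 0, 0], -1],
    [[0, 0, 0], [-47, 0, 0], -1],
    [[0, 0, 0], [0, 37, -19.5], -1],
    [[0, 0, 0], [0, 37, -19.5], -1],
    [[0, 0, 0], [0, 37, -19.5], -1],
    [[0, 0, 0], [0, 37, -19.5], -1],
    [[0, 0, 0], [0, 37, -19.5], -1],
    [[0, 0, 0], [0, 37, -19.5], -1],
    [[0, 0, 0], [0, 37, -19.5], -1],
    [[0, 0, 0], [0, 37, -19.5], -1],
    [[0, 0, 0], [0, 37, -19.5], -1],
    [[0, 0, 0], [0, 37, -19.5], -1],
    [[0, 0, 0], [0, 37, -19.5], -1],
    [[0, 0, 0], [0, 37, -19.5], -1],
  ],
  squeeze=60,
)

```text
time: 2.35
position: [0.5714, -0.1548, 0.2998]
ee_rot: [0.868, 1.39, -0.868]
contact_force: [0.3, -0.7, 0.3]
opening: 1.0
```

>>> step_arm(
  rows=[
    [[-8.4, 0, 0], [0, 0, 0], -1],
    [[-8.4, 0, 0], [0, 0, 0], -1],
    [[-8.4, 0, 0], [0, 0, 0], -1],
    [[-8.4, 0, 0], [0, 0, 0], -1],
    [[-8.4, 0, 0], [0, 0, 0], -1],
    [[-8.4, 0, 0], [0, 0, 0], -1],
    [[-8.4, 0, 0], [0, 0, 0], -1],
    [[-8.4, 0, 0], [0, 0, 0], -1],
    [[-8.4, 0, 0], [0, 0, 0], -1],
    [[-8.4, 0, 0], [0, 0, 0], -1],
    [[-8.4, 0, 0], [0, 0, 0], -1],
    [[-8.4, 0, 0], [0, 0, 0], -1],
    [[-8.4, 0, 0], [0, 0, 0], -1],
    [[-8.4, 0, 0], [0, 0, 0], -1],
    [[-8.4, 0, 0], [0, 0, 0], -1],
    [[-8.4, 0, 0], [0, 0, 0], -1],
    [[-8.4, 0, 0], [0, 0, 0], -1],
    [[0, 0, 0], [0, 0, 0], -1],
  ],
)

```text
time: 4.15
position: [0.5706, -0.1565, 0.2994]
ee_rot: [-1.066, 1.294, 1.067]
contact_force: [-0.2, 0.3, 0.4]
opening: 0.999
```

```bash
python3 - <<'E'
from h import *
plan([.570,-.157,.30],1.38)
m=arm.camera_model('wrist');im=arm.read_camera('wrist')
cv2.imwrite('pics/w1.png',im[:,:,::-1])
print(proj('wrist',[[.57,-.157,.16],[.57,-.157,.202]],m))
E
```

```text
t 4.15 pos [ 0.5706 -0.1565  0.2994] q [ 0.802  0.524 -0.997  1.419  0.437  1.433  1.187] F [-0.2  0.3  0.4] op 0.999
jawyaw 1.3781 toolx [-0.  0. -1.] | rotvec tool deg [-0.11  0.02 -0.02] | shift tool mm (current axes) [-0.6  0.4 -0.6]
 shift in final axes [-0.6  0.4 -0.6]
[[252.85186141 173.04835108]
 [252.66928329 183.46046151]]
```

View pics/w1.png

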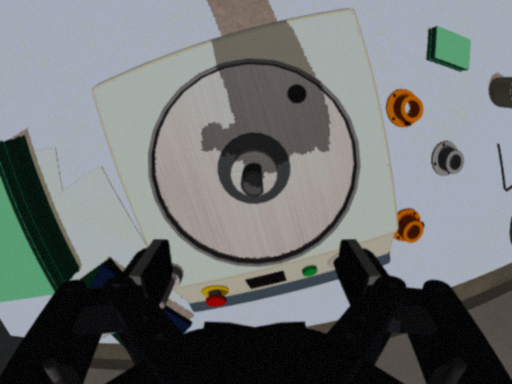

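```bash
python3 - <<'E'
from h import *
im=cv2.imread('pics/w1.png');x0,y0=223,143
f=12;base=cv2.convertScaleAbs(cv2.resize(im[y0:y0+60,x0:x0+60],None,fx=f,fy=f,interpolation=cv2.INTER_CUBIC),alpha=1.8)
cv2.imwrite('pics/w1z.png',base[:,:])
E
```

```text
(no output)
```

View pics/w1z.png

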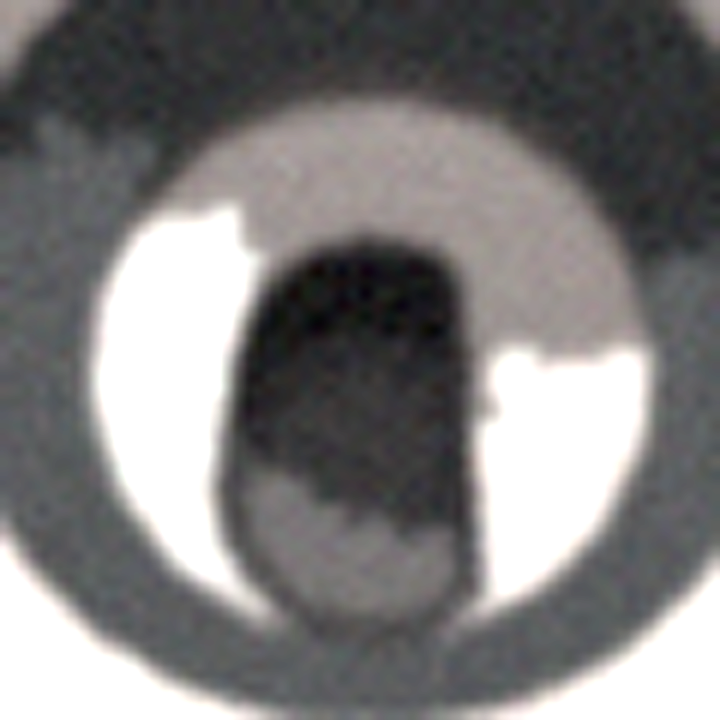

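```bash
python3 - <<'E'
from h import *
m=arm.camera_model('wrist')
im=cv2.imread('pics/w1.png');x0,y0=235,157;f=8
c=onz('wrist',(223+372.5/12-.5,143+372.5/12-.5),.16,m);print(c)
C=c
base=cv2.convertScaleAbs(cv2.resize(im[y0:y0+45,x0:x0+31],None,fx=f,fy=f,interpolation=cv2.INTER_CUBIC),alpha=1.8)
T=[]
for a in [1.25,1.38,1.51]:
    z=base.copy();t=np.linspace(a+.747,a+2*np.pi-.747,40)
    for r,zz,tt in ((.025,0,np.linspace(0,6.3,60)),(.0125,0,t),(.0125,.039,t),(.0115,.042,t)):
        pts=C+np.c_[r*np.cos(tt),r*np.sin(tt),0*tt+zz];q=((proj('wrist',pts,m)-[x0,y0]+.5)*f).astype(int)
        cv2.polylines(z,[q],r<.02,(0,255,255) if zz!=.042 else (0,0,255),1)
    T.append(z)
cv2.imwrite('pics/w1f.png',np.hstack(T))
E
```

```text
[ 0.57069176 -0.15630939  0.16      ]
```

View pics/w1f.png

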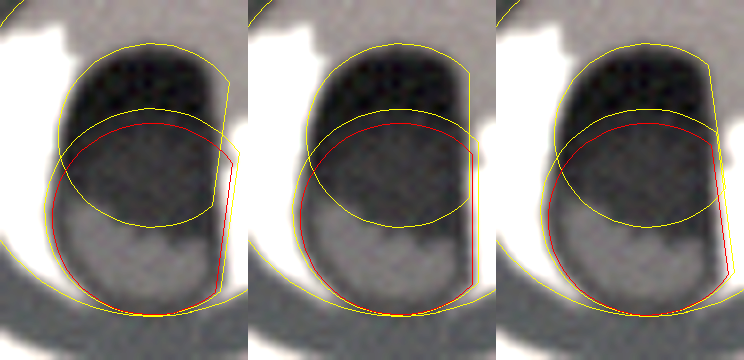

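>>> step_arm(
  rows=[
    [[-1, 0, 0], [30, 0, -2], -1],
    [[0, 0, 0], [35, 0, 0], -1],
    [[0, 0, 0], [35, 0, 0], -1],
    [[0, 0, 0], [29, 0, 0], -1],
    [[0, 0, 0], [0, 0, 0], 0.2],
    [[0, 0, 0], [0, 0, 0], 0.2],
    [[0, 0, 0], [0, 0, 0], 0.2],
  ],
)

```text
time: 4.9
position: [0.5714, -0.1579, 0.1725]
ee_rot: [-1.078, 1.286, 1.075]
contact_force: [0.2, 0.8, 0.6]
opening: 0.512
```

```bash
python3 - <<'E'
from h import *
plan([.5703,-.1583,.170],1.39)
m=arm.camera_model('wrist');im=arm.read_camera('wrist')
cv2.imwrite('pics/w2.png',im[:,:,::-1])
E
```

```text
t 4.9 pos [ 0.5714 -0.1579  0.1725] q [ 0.788  0.617 -0.948  1.636  0.537  1.168  1.104] F [0.2 0.8 0.6] op 0.512
jawyaw 1.3924 toolx [ 0.003 -0.    -1.   ] | rotvec tool deg [0.14 0.01 0.16] | shift tool mm (current axes) [ 2.5  1.  -0.6]
 shift in final axes [ 2.5  1.  -0.6]
```

View pics/w2.png

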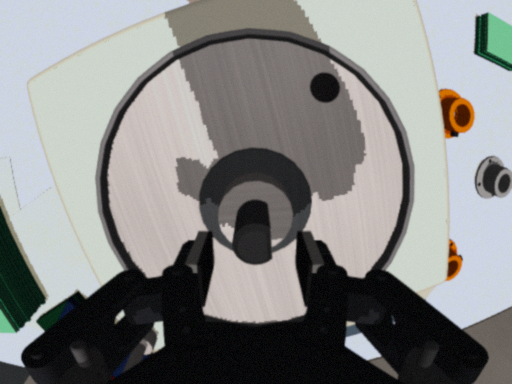

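>>> step_arm(
  rows=[
    [[0, 0, 0], [0, 1, -0.5], 0.5],
    [[0, 0, 0], [0, 0, 0], 1],
    [[0, 0, 0], [0, 0, 0], 1],
    [[0, 0, 0], [0, 0, 0], 1],
    [[0, 0, 0], [0, 0, 0], 1],
    [[0, 0, 0], [0, 0, 0], 1],
    [[0, 0, 0], [0, 0, 0], 1],
  ],
)

```text
time: 5.65
position: [0.5699, -0.1589, 0.1724]
ee_rot: [-1.079, 1.287, 1.075]
contact_force: [-0.4, -1.3, 6.4]
opening: 0.186
```

```bash
python3 - <<'E'
from h import *
plan([.5703,-.1583,.170],0.08);print(arm.read_state()['wrist_torque'])
im=arm.read_camera('wrist')
cv2.imwrite('pics/w3.png',im[:,:,::-1])
E
```

```text
t 5.65 pos [ 0.5699 -0.1589  0.1724] q [ 0.791  0.616 -0.949  1.639  0.538  1.166  1.105] F [-0.4 -1.3  6.4] op 0.186
jawyaw 1.393 toolx [ 0.003 -0.001 -1.   ] | rotvec tool deg [7.523e+01 6.000e-02 1.700e-01] | shift tool mm (current axes) [ 2.4 -0.2  0.6]
 shift in final axes [2.4 0.5 0.4]
[-0.18633033  0.27074063  0.08932946]
```

View pics/w3.png

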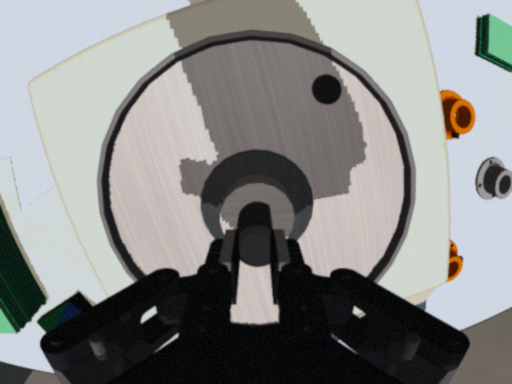

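>>> step_arm(
  rows=[
    [[0, 0, 0], [0, 0, 0], 1],
    [[0, 0, 0], [0, 0, 0], 1],
  ],
)

```text
time: 5.9
position: [0.5699, -0.1588, 0.1724]
ee_rot: [-1.079, 1.287, 1.075]
contact_force: [-0.5, -1.1, 7.2]
opening: 0.193
```

```bash
python3 - <<'E'
from h import *
I=cv2.imread('pics/w3.png')
cv2.imwrite('pics/w3z.png',cv2.convertScaleAbs(cv2.resize(I[180:300,190:330],None,fx=5,fy=5,interpolation=cv2.INTER_CUBIC),alpha=2.5))
im=arm.read_camera('scene');cv2.imwrite('pics/s3z.png',cv2.resize(cv2.convertScaleAbs(im[60:160,110:250,::-1],alpha=1.8),None,fx=5,fy=5,interpolation=cv2.INTER_CUBIC))
E
```

```text
(no output)
```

View pics/w3z.png

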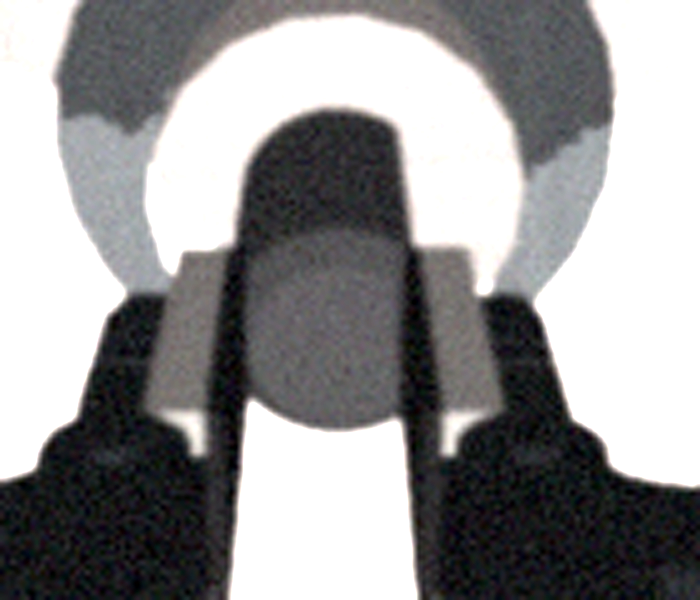

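View pics/s3z.png

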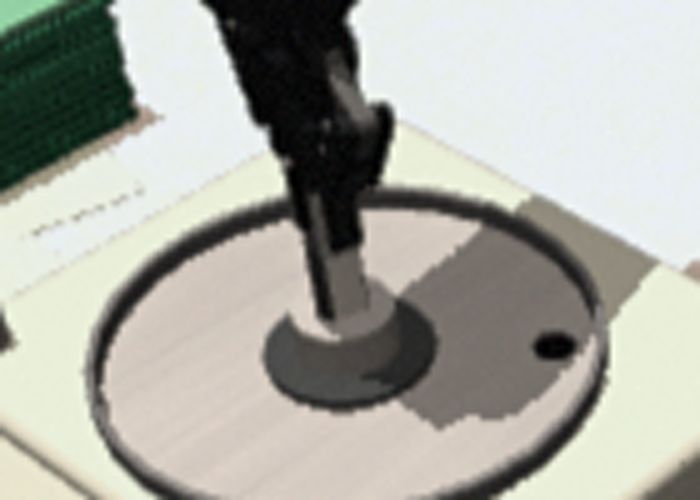

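```bash
python3 - <<'E'
from h import *
G=cv2.GaussianBlur(cv2.imread('pics/top0.png'),(0,0),1).astype(float).sum(2)
C=np.array([.5702,-.1563]);y0=.08
ex=np.array([np.cos(y0),np.sin(y0)]);ey=np.array([-ex[1],ex[0]])
def w(u,v): return np.r_[C+u*ex+v*ey,.128]
from scipy.ndimage import map_coordinates
def edge(pts,n):
    out=[]
    for u,v in pts:
        s=np.linspace(-.012,.012,61)
        P=np.array([w(u+a*n[0],v+a*n[1]) for a in s]);q=proj('top',P)
        g=np.abs(np.gradient(map_coordinates(G,[q[:,1],q[:,0]],order=1)))
        i=g.argmax();out.append(P[i,:2])
    out=np.array(out);med=out
    for _ in range(3):
        c=med.mean(0);d=np.linalg.svd(med-c)[2][0];r=np.abs((med-c)@[-d[1],d[0]]);med=med[r<max(2*np.median(r),.0005)]
    a=np.arctan2(d[1],d[0]);return ((a+np.pi/4)%(np.pi/2))-np.pi/4,len(med),r.max(),(med.mean(0)-C)@ex,(med.mean(0)-C)@ey
print('rear',edge([(-.16,v) for v in np.linspace(-.15,.15,60)],(1,0)))
print('right',edge([(u,-.17) for u in np.linspace(-.14,.1,50)],(0,1)))
print('left',edge([(u,.17) for u in np.linspace(-.14,.1,50)],(0,1)))
for u in (.13,.135,.14): print('seam',u,edge([(u,v) for v in np.linspace(-.12,.15,50)],(1,0)))
W=cv2.GaussianBlur(cv2.imread('pics/w1.png'),(0,0),1)
E
```

```text
rear (np.float64(0.0732214475548103), 60, np.float64(0.008909927069677992), np.float64(-0.16170666666666675), np.float64(2.316791090837098e-17))
right (np.float64(0.08260016843118079), 33, np.float64(0.0010860773582058339), np.float64(-0.028089053803339613), np.float64(-0.16757575757575766))
left (np.float64(0.08149061799815194), 33, np.float64(0.0005383981897059822), np.float64(-0.02289424860853422), np.float64(0.17070303030303036))
seam 0.13 (np.float64(0.06486693418149692), 50, np.float64(0.01120016225766411), np.float64(0.12857599999999997), np.float64(0.015000000000000012))
seam 0.135 (np.float64(0.08081469767511917), 22, np.float64(0.0007214967203710557), np.float64(0.13460000000000005), np.float64(0.04430426716141005))
seam 0.14 (np.float64(0.11363622706367238), 50, np.float64(0.01478175265879112), np.float64(0.1425120000000001), np.float64(0.014999999999999998))
```

>>> step_arm(
  rows=[
    [[7.5, 0, 0], [0, 0.3, 0], 1],
    [[7.5, 0, 0], [0, 0.3, 0], 1],
    [[7.5, 0, 0], [0, 0.3, 0], 1],
    [[7.5, 0, 0], [0, 0.3, 0], 1],
    [[7.5, 0, 0], [0, 0.3, 0], 1],
    [[0, 0, 0], [0, 0, 0], 1],
  ],
)

```text
time: 6.55
position: [0.5692, -0.158, 0.1724]
ee_rot: [-0.578, 1.49, 0.574]
contact_force: [2.0, 0.1, 7.3]
opening: 0.195
```

```bash
python3 - <<'E'
from h import *
plan([.5703,-.1583,.170],0.081);print(arm.read_state()['wrist_torque'])
E
```

```text
t 6.55 pos [ 0.5692 -0.158   0.1724] q [ 0.701  0.561 -0.77   1.644  0.428  1.108  0.552] F [2.  0.1 7.3] op 0.195
jawyaw 0.737 toolx [ 0.004 -0.001 -1.   ] | rotvec tool deg [37.58  0.17  0.16] | shift tool mm (current axes) [ 2.4 -1.   0.6]
 shift in final axes [ 2.4 -0.4  1.1]
[-0.16948039 -0.32332579 -0.06245059]
```

>>> step_arm(
  rows=[
    [[7.5, 0, 0], [0, 0.3, 0], 1],
    [[7.5, 0, 0], [0, 0.3, 0], 1],
    [[7.5, 0, 0], [0, 0.3, 0], 1],
    [[7.5, 0, 0], [0, 0.3, 0], 1],
    [[7.5, 0, 0], [0, 0.3, 0], 1],
    [[0.1, 0, 0], [0, 0, 0], 1],
    [[0, 0, 0], [0, 0, 0], 1],
  ],
)

```text
time: 7.25
position: [0.5692, -0.1569, 0.1724]
ee_rot: [-0.07, 1.565, 0.068]
contact_force: [3.5, -0.9, 7.3]
opening: 0.192
```

```bash
python3 - <<'E'
from h import *
plan([.5703,-.1583,.170],0.081);print(arm.read_state()['wrist_torque'])
cv2.imwrite('pics/w4.png',arm.read_camera('wrist')[:,:,::-1])
I=cv2.imread('pics/w4.png')
cv2.imwrite('pics/w4z.png',cv2.convertScaleAbs(cv2.resize(I[180:300,190:330],None,fx=5,fy=5,interpolation=cv2.INTER_CUBIC),alpha=2.5))
E
```

```text
t 7.25 pos [ 0.5692 -0.1569  0.1724] q [ 0.601  0.521 -0.593  1.647  0.324  1.068  0.   ] F [ 3.5 -0.9  7.3] op 0.192
jawyaw 0.0876 toolx [ 0.005 -0.001 -1.   ] | rotvec tool deg [0.38 0.27 0.09] | shift tool mm (current axes) [ 2.4 -1.5  1. ]
 shift in final axes [ 2.4 -1.5  1. ]
[-0.30733481 -0.638532   -0.12424716]
```

View pics/w4z.png

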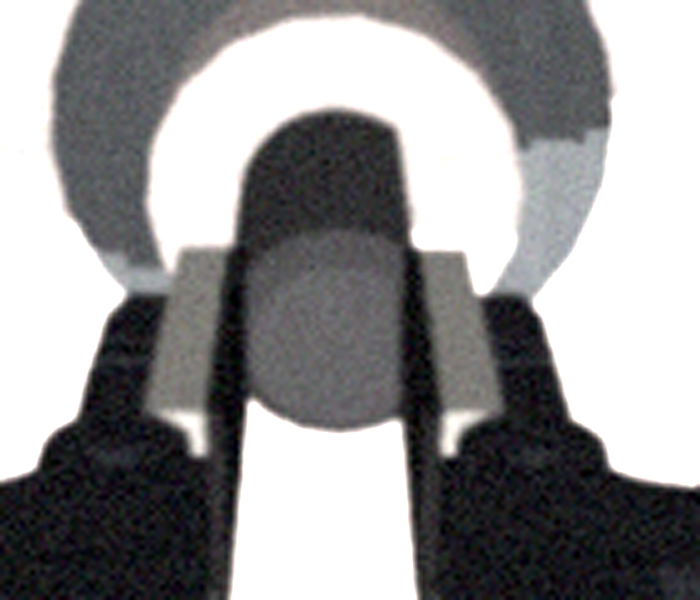

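>>> step_arm(
  rows=[
    [[0.3, 0, 0], [0, 0, 0.5], 1],
    [[0, 0, 0], [0, 0, 0], 1],
    [[0, 0, 0], [0, 0, 0], 0.3],
    [[0, 0, 0], [0, 0, 0], 0],
    [[0, 0, 0], [0, 0, 0], -0.5],
    [[0, 0, 0], [0, 0, 0], -1],
    [[0, 0, 0], [-30, 0, 0], -1],
    [[0, 0, 0], [-40, 0, 0], -1],
    [[0, 0, 0], [-40, 0, 0], -1],
    [[0, 0, 0], [0, 0, 0], -1],
  ],
)

```text
time: 8.3
position: [0.5701, -0.1561, 0.286]
ee_rot: [-0.063, 1.562, 0.06]
contact_force: [0.9, 1.4, -0.4]
opening: 0.998
```

```bash
python3 - <<'E'
from h import *
plan([.6405,.1872,.20],-0.59)
m=arm.camera_model('wrist')
cv2.imwrite('pics/w5.png',arm.read_camera('wrist')[:,:,::-1])
im=cv2.imread('pics/w5.png')
C=np.array([.5708,-.1566,.16])
p=proj('wrist',C[None],m)[0];x0,y0=int(p[0])-17,int(p[1])-17;f=8
base=cv2.convertScaleAbs(cv2.resize(im[y0:y0+50,x0:x0+31],None,fx=f,fy=f,interpolation=cv2.INTER_CUBIC),alpha=1.8)
T=[]
for a in [-.05,.081,.2]:
    z=base.copy();t=np.linspace(a+.747,a+2*np.pi-.747,40)
    for r,zz,tt in ((.025,0,np.linspace(0,6.3,60)),(.0125,0,t),(.0125,.039,t),(.0115,.042,t)):
        pts=C+np.c_[r*np.cos(tt),r*np.sin(tt),0*tt+zz];q=((proj('wrist',pts,m)-[x0,y0]+.5)*f).astype(int)
        cv2.polylines(z,[q],r<.02,(0,255,255) if zz!=.042 else (0,0,255),1)
    T.append(z)
cv2.imwrite('pics/w5f.png',np.hstack(T))
E
```

```text
t 8.3 pos [ 0.5701 -0.1561  0.286 ] q [ 0.615  0.438 -0.621  1.458  0.259  1.319  0.055] F [ 0.9  1.4 -0.4] op 0.998
jawyaw 0.0786 toolx [ 0.008 -0.002 -1.   ] | rotvec tool deg [ 3.831e+01  5.000e-01 -3.000e-02] | shift tool mm (current axes) [ 86.1 336.9  96.5]
 shift in final axes [  86.   324.4 -132.5]
```

View pics/w5f.png

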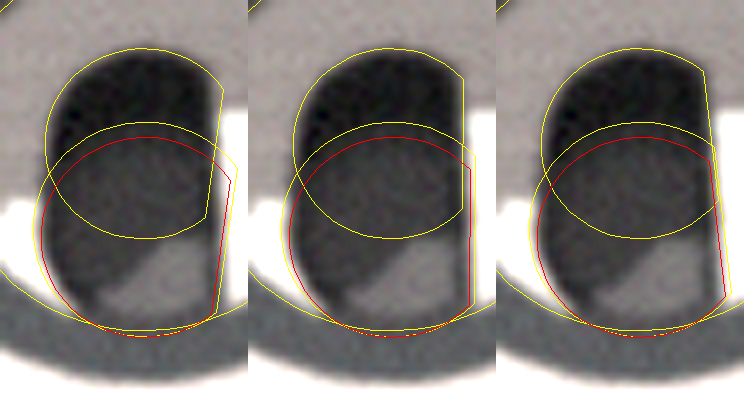

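View pics/w5.png

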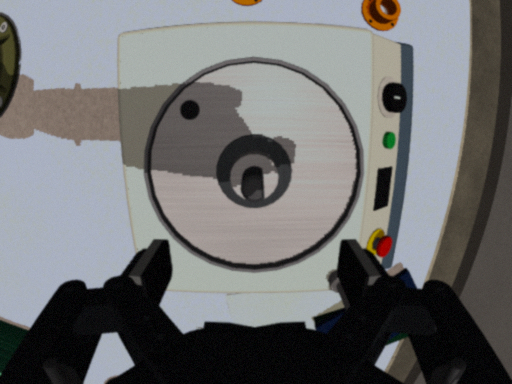

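>>> step_arm(
  rows=[
    [[0, 0, 0], [0, 42.1, 12.1], -1],
    [[0, 0, 0], [0, 42.1, 12.1], -1],
    [[0, 0, 0], [0, 42.1, 12.1], -1],
    [[0, 0, 0], [0, 42.1, 12.1], -1],
    [[0, 0, 0], [0, 42.1, 12.1], -1],
    [[0, 0, 0], [0, 42.1, 12.1], -1],
    [[0, 0, 0], [0, 42.1, 12.1], -1],
    [[0, 0, 0], [0, 42.1, 12.1], -1],
    [[7.7, 0, 0], [0, 0, 0], -1],
    [[7.7, 0, 0], [25, 0, 0], -1],
    [[7.7, 0, 0], [30, 0, 0], -1],
    [[7.7, 0, 0], [30, 0, 0], -1],
    [[7.5, 0.5, 0], [0, 0, 0], -1],
    [[0, 0, 0], [0, 0, 0], -1],
  ],
)

```text
time: 9.75
position: [0.6369, 0.1861, 0.193]
ee_rot: [0.464, 1.533, -0.465]
contact_force: [-0.1, 0.6, 0.2]
opening: 0.999
```

```bash
python3 - <<'E'
from h import *
plan([.6405,.1872,.20],-0.59)
m=arm.camera_model('wrist')
cv2.imwrite('pics/w6.png',arm.read_camera('wrist')[:,:,::-1])
im=cv2.imread('pics/w6.png')
p=proj('wrist',[[.6405,.1872,.0]],m)[0];x0,y0=int(p[0])-35,int(p[1])-35;f=9;print(p,x0,y0)
cv2.imwrite('pics/w6z.png',cv2.convertScaleAbs(cv2.resize(im[y0:y0+66,x0:x0+70],None,fx=f,fy=f,interpolation=cv2.INTER_CUBIC),alpha=1.5))
E
```

```text
t 9.75 pos [0.6369 0.1861 0.193 ] q [-0.069  0.605 -0.449  1.392  0.259  1.213 -1.133] F [-0.1  0.6  0.2] op 0.999
jawyaw -0.5923 toolx [-0.012  0.003 -1.   ] | rotvec tool deg [-0.13 -0.64  0.25] | shift tool mm (current axes) [-7.   2.9  2.3]
 shift in final axes [-7.   3.   2.4]
[257.9161678  161.30385332] 222 126
```

View pics/w6.png

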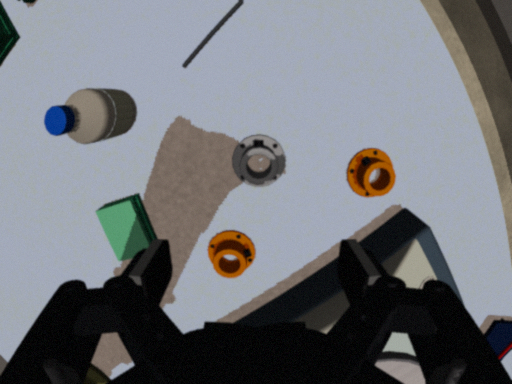

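View pics/w6z.png

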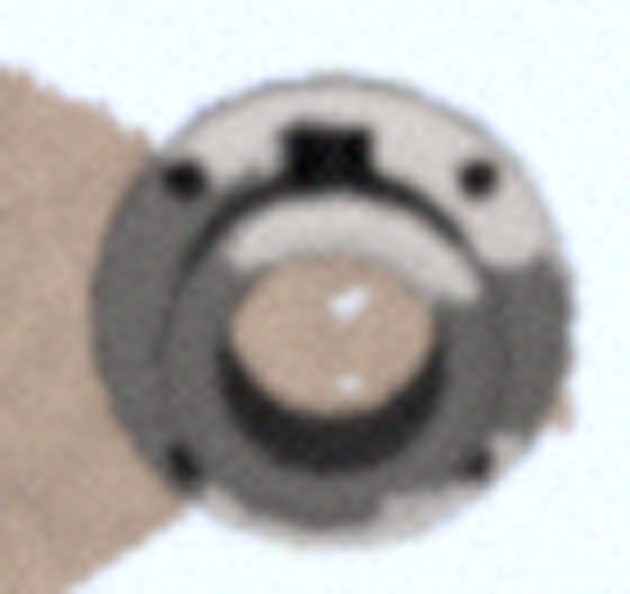

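```bash
python3 - <<'E'
from h import *
m=arm.camera_model('wrist')
g=lambda x,y:(222+(x+.5)/9-.5,126+(y+.5)/9-.5)
n=onz('wrist',g(335,360),.036,m);fl=onz('wrist',g(333,312),.006,m);s=onz('wrist',g(328,140),.022,m)
print(n,fl,s)
h=[onz('wrist',g(*p),.006,m) for p in [(185,178),(478,177),(182,465),(475,465)]]
print('holes centre',np.mean(h,0));d=(h[0]+h[1]-h[2]-h[3])[:2];e=(h[0]+h[2]-h[1]-h[3])[:2]
print('ang',np.arctan2(d[1],d[0]),np.arctan2(e[1],e[0])-np.pi/2)
c=np.mean(h,0);print('screw ang',np.arctan2(*(s-c)[:2][::-1]),np.linalg.norm((s-c)[:2]))
plan([c[0],c[1],.011],-.59)
E
```

```text
[0.64333099 0.18898497 0.036     ] [0.64339353 0.18930137 0.006     ] [0.65684775 0.21095211 0.022     ]
holes centre [0.64226079 0.1883124  0.006     ]
ang 0.9769573274235621 0.9887423362845915
screw ang 0.9984324524206277 0.02693205299619662
t 9.8 pos [0.6375 0.1865 0.1942] q [-0.068  0.604 -0.45   1.391  0.259  1.213 -1.129] F [ 0.6  0.6 -0.3] op 0.998
jawyaw -0.5877 toolx [-0.009  0.003 -1.   ] | rotvec tool deg [ 0.13 -0.56  0.14] | shift tool mm (current axes) [183.2   4.6   4.8]
 shift in final axes [183.2   4.1   3. ]
```

>>> step_arm(
  rows=[
    [[0, -0.6, 0.1], [0, 4, 3], -1],
    [[0, 0, 0], [40, 0, 0], -1],
    [[0, 0, 0], [40, 0, 0], -1],
    [[0, 0, 0], [40, 0, 0], -1],
    [[0, 0, 0], [20, 0, 0], -1],
    [[0, 0, 0], [0, 0, 0], -1],
  ],
)

```text
time: 10.4
position: [0.6413, 0.1879, 0.0526]
ee_rot: [0.459, 1.523, -0.462]
contact_force: [0.4, 0.7, 0.3]
opening: 1.003
```

```bash
python3 - <<'E'
from h import *
plan([.642,.1882,.010],-.586)
m=arm.camera_model('wrist')
cv2.imwrite('pics/w7.png',cv2.convertScaleAbs(arm.read_camera('wrist')[:,:,::-1],alpha=1.5))
E
```

```text
t 10.4 pos [0.6413 0.1879 0.0526] q [-0.093  0.734 -0.406  1.556  0.338  0.925 -1.199] F [0.4 0.7 0.3] op 1.003
jawyaw -0.5878 toolx [-0.002 -0.001 -1.   ] | rotvec tool deg [-0.1  -0.07  0.14] | shift tool mm (current axes) [42.6  0.7  0.4]
 shift in final axes [42.6  0.6  0.4]
```

View pics/w7.png

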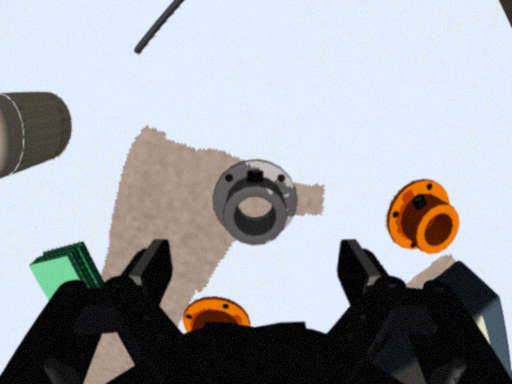

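>>> step_arm(
  rows=[
    [[0, 0, 0], [20, 0.5, 0.3], -1],
    [[0, 0, 0], [17, 0, 0], -1],
    [[0, 0, 0], [5, 0, 0], -1],
    [[0, 0, 0], [0, 0, 0], -0.2],
    [[0, 0, 0], [0, 0, 0], -0.2],
    [[0, 0, 0], [0, 0, 0], 0],
    [[0, 0, 0], [0, 0, 0], 0.3],
    [[0, 0, 0], [0, 0, 0], 0.6],
    [[0, 0, 0], [0, 0, 0], 1],
    [[0, 0, 0], [0, 0, 0], 1],
    [[0, 0, 0], [0, 0, 0], 1],
  ],
  squeeze=50,
)

```text
time: 11.55
position: [0.6436, 0.1887, 0.0136]
ee_rot: [0.463, 1.519, -0.462]
contact_force: [0.2, 0.5, -0.4]
opening: -0.002
```

```bash
python3 - <<'E'
from h import *
plan([.642,.1882,.010],-.586)
im=cv2.convertScaleAbs(arm.read_camera('wrist')[:,:,::-1],alpha=1.8)
cv2.imwrite('pics/w8.png',cv2.resize(im[170:310,170:340],None,fx=4,fy=4,interpolation=cv2.INTER_CUBIC))
E
```

```text
t 11.55 pos [0.6436 0.1887 0.0136] q [-0.104  0.778 -0.387  1.585  0.362  0.848 -1.222] F [ 0.2  0.5 -0.4] op -0.002
jawyaw -0.5907 toolx [ 0.002 -0.    -1.   ] | rotvec tool deg [-0.27  0.1  -0.07] | shift tool mm (current axes) [ 3.6 -1.3 -1.1]
 shift in final axes [ 3.6 -1.3 -1.1]
```

View pics/w8.png

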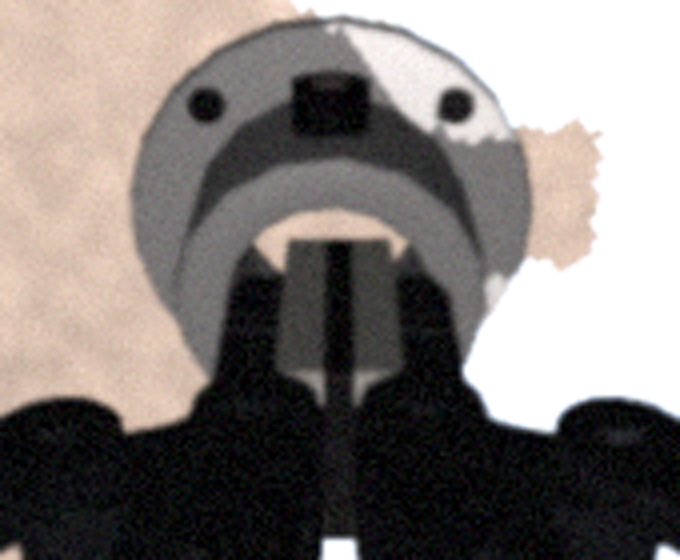

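```bash
python3 - <<'E'
from h import *
m=arm.camera_model('wrist')
im=cv2.imread('pics/w8.png');t=np.linspace(0,2*np.pi,60)
s,M,y=yaw()
for r,z,c in ((.033,.006,(0,255,0)),(.022,.036,(0,255,255)),(.0139,.036,(0,0,255))):
    q=((proj('wrist',np.c_[.6425+r*np.cos(t),.1885+r*np.sin(t),0*t+z],m)-[170,170]+.5)*4).astype(int)
    cv2.polylines(im,[q],True,c,1)
for d in (0,-.019,-.04):
  p=s['position']+M@np.array([d,0,0]);q=((proj('wrist',p[None],m)[0]-[170,170]+.5)*4).astype(int);cv2.circle(im,tuple(map(int,q)),4,(255,0,255),-1);print(d,q,p)
cv2.imwrite('pics/w8o.png',im)
I=cv2.convertScaleAbs(arm.read_camera('scene')[:,:,::-1],alpha=1.5)
cv2.imwrite('pics/s8.png',cv2.resize(I[200:300,180:320],None,fx=5,fy=5,interpolation=cv2.INTER_CUBIC))
E
```

```text
0 [339 232] [0.64359886 0.18866557 0.01354961]
-0.019 [339 286] [0.64355954 0.18866584 0.03254956]
-0.04 [339 362] [0.64351609 0.18866615 0.05354952]
```

View pics/w8o.png

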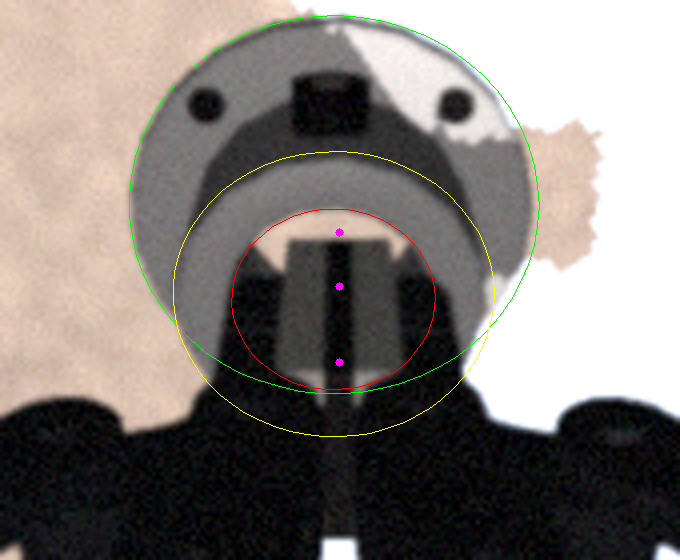

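View pics/s8.png

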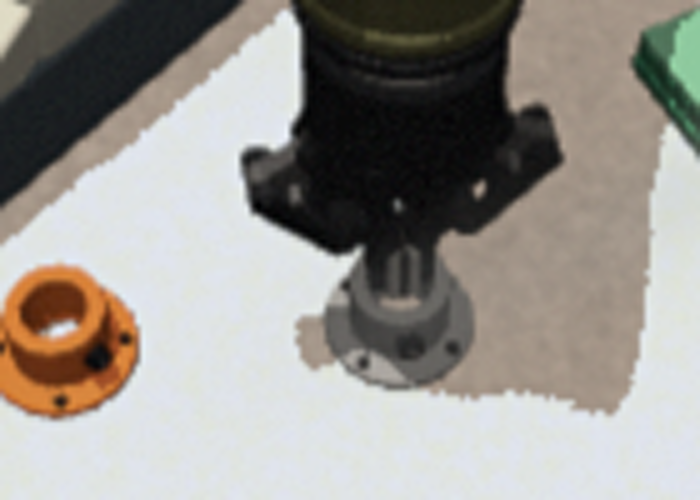

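The fingers have shut inside the bore instead of round the neck. I'll lift out, open, and look at each stage on the way back down.

>>> step_arm(
  rows=[
    [[0, 0, 0], [-20, 0, 0], 1],
    [[0, 0, 0], [-30, 0, 0], 1],
    [[0, 0, 0], [-10, 0, 0], 1],
    [[0, 0, 0], [0, 0, 0], -1],
    [[0, 0, 0], [0, 0, 0], -1],
    [[0, 0, 0], [0, 0, 0], -1],
    [[0, 0, 0], [0, 0, 0], -1],
    [[0, 0, 0], [0, 0, 0], -1],
    [[0, 0, 0], [0, 0, 0], -1],
  ],
)

```text
time: 12.55
position: [0.6433, 0.1886, 0.0731]
ee_rot: [0.463, 1.519, -0.462]
contact_force: [-0.5, 0.5, 0.2]
opening: 0.996
```

```bash
python3 - <<'E'
from h import *
plan([.642,.1882,.010],-.586)
m=arm.camera_model('wrist')
im=cv2.convertScaleAbs(arm.read_camera('wrist')[:,:,::-1],alpha=1.5)
t=np.linspace(0,2*np.pi,60)
for r,z,c in ((.033,.006,(0,255,0)),(.022,.036,(0,255,255))):
    q=(proj('wrist',np.c_[.6425+r*np.cos(t),.1885+r*np.sin(t),0*t+z],m)).astype(int)
    cv2.polylines(im,[q],True,c,1)
cv2.imwrite('pics/w9.png',im)
E
```

```text
t 12.55 pos [0.6433 0.1886 0.0731] q [-0.089  0.713 -0.413  1.535  0.327  0.961 -1.192] F [-0.5  0.5  0.2] op 0.996
jawyaw -0.5906 toolx [ 0.001 -0.    -1.   ] | rotvec tool deg [-0.27  0.07 -0.04] | shift tool mm (current axes) [63.1 -1.1 -0.9]
 shift in final axes [63.1 -1.1 -0.8]
```

View pics/w9.png

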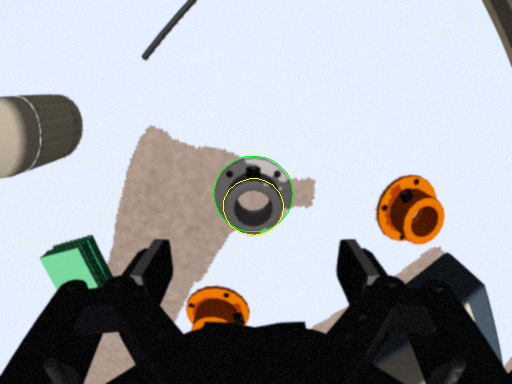

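>>> step_arm(
  rows=[
    [[0, 0, 0], [25, -0.5, -0.5], -1],
    [[0, 0, 0], [25, 0, 0], -1],
    [[0, 0, 0], [13, 0, 0], -1],
    [[0, 0, 0], [0, 0, 0], -1],
    [[0, 0, 0], [0, 0, 0], -1],
  ],
)

```text
time: 13.1
position: [0.6432, 0.1888, 0.011]
ee_rot: [0.463, 1.519, -0.462]
contact_force: [0.6, 0.4, 0.2]
opening: 1.002
```

```bash
python3 - <<'E'
from h import *
plan([.642,.1882,.010],-.586)
im=cv2.convertScaleAbs(arm.read_camera('wrist')[:,:,::-1],alpha=1.5)
I=cv2.convertScaleAbs(arm.read_camera('scene')[:,:,::-1],alpha=1.5)
a=cv2.resize(im[170:310,170:340],None,fx=2.5,fy=2.5,interpolation=cv2.INTER_CUBIC)
b=cv2.resize(I[200:300,200:320],(420,350),interpolation=cv2.INTER_CUBIC)
cv2.imwrite('pics/w10.png',np.hstack([a[:350],b])[:,:800])
E
```

```text
t 13.1 pos [0.6432 0.1888 0.011 ] q [-0.104  0.781 -0.386  1.588  0.364  0.842 -1.224] F [0.6 0.4 0.2] op 1.002
jawyaw -0.5906 toolx [ 0.002  0.    -1.   ] | rotvec tool deg [-0.26  0.1  -0.09] | shift tool mm (current axes) [ 1.  -1.2 -0.7]
 shift in final axes [ 1.  -1.2 -0.7]
```

View pics/w10.png

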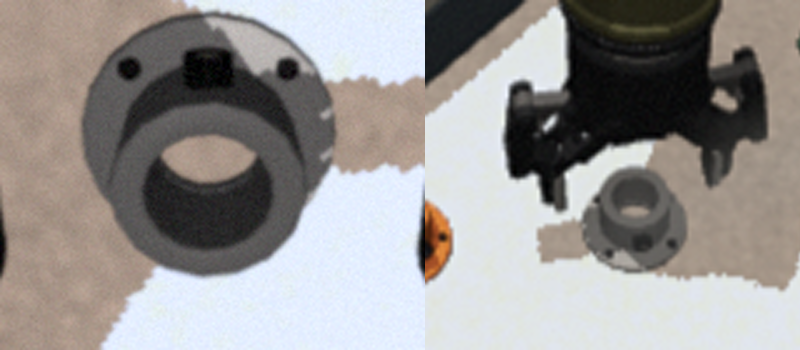

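>>> step_arm(
  rows=[
    [[0, 0, 0], [1, -1, -0.5], -0.3],
    [[0, 0, 0], [0, 0, 0], -0.2],
    [[0, 0, 0], [0, 0, 0], -0.1],
    [[0, 0, 0], [0, 0, 0], -0.1],
  ],
)

```text
time: 13.6
position: [0.642, 0.188, 0.0098]
ee_rot: [0.463, 1.519, -0.462]
contact_force: [0.2, 0.0, -1.0]
opening: 0.553
```

```bash
python3 - <<'E'
from h import *
plan([.642,.1882,.010],-.586)
im=cv2.convertScaleAbs(arm.read_camera('wrist')[:,:,::-1],alpha=1.5)
I=cv2.convertScaleAbs(arm.read_camera('scene')[:,:,::-1],alpha=1.5)
a=cv2.resize(im[170:310,170:340],None,fx=2.5,fy=2.5,interpolation=cv2.INTER_CUBIC)
b=cv2.resize(I[200:300,200:320],(420,350),interpolation=cv2.INTER_CUBIC)
cv2.imwrite('pics/w11.png',np.hstack([a[:350],b])[:,:800])
E
```

```text
t 13.6 pos [0.642  0.188  0.0098] q [-0.104  0.78  -0.385  1.593  0.365  0.838 -1.225] F [ 0.2  0.  -1. ] op 0.553
jawyaw -0.5907 toolx [ 0.002  0.    -1.   ] | rotvec tool deg [-0.27  0.11 -0.08] | shift tool mm (current axes) [-0.2  0.1 -0.1]
 shift in final axes [-0.2  0.1 -0.1]
```

View pics/w11.png

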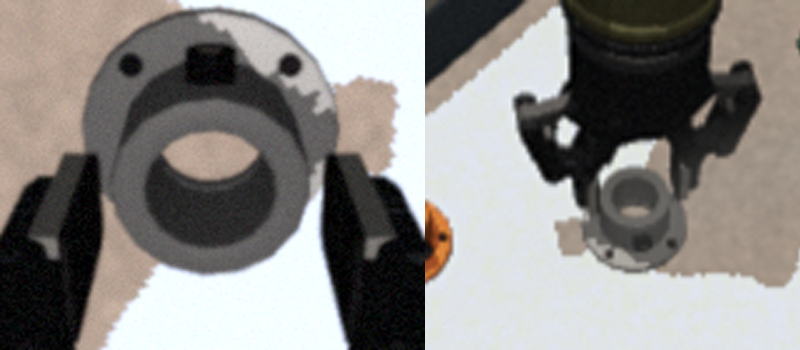

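Both fingers now stand beside the neck, at columns 100 and 325 of the left panel, and their tips are below the rim. I'll close.

>>> step_arm(
  rows=[
    [[0, 0, 0], [0, 0, 0], 0.1],
    [[0, 0, 0], [0, 0, 0], 0.3],
    [[0, 0, 0], [0, 0, 0], 0.6],
    [[0, 0, 0], [0, 0, 0], 1],
    [[0, 0, 0], [0, 0, 0], 1],
  ],
)

```text
time: 14.2
position: [0.642, 0.188, 0.0096]
ee_rot: [0.463, 1.519, -0.462]
contact_force: [0.2, -0.5, -0.6]
opening: 0.002
```

```bash
python3 - <<'E'
from h import *
plan([.642,.1882,.010],-.586)
im=cv2.convertScaleAbs(arm.read_camera('wrist')[:,:,::-1],alpha=1.5)
I=cv2.convertScaleAbs(arm.read_camera('scene')[:,:,::-1],alpha=1.5)
a=cv2.resize(im[170:310,170:340],None,fx=2.5,fy=2.5,interpolation=cv2.INTER_CUBIC)
b=cv2.resize(I[200:300,200:320],(420,350),interpolation=cv2.INTER_CUBIC)
cv2.imwrite('pics/w12.png',np.hstack([a[:350],b])[:,:800])
E
```

```text
t 14.2 pos [0.642  0.188  0.0096] q [-0.104  0.781 -0.385  1.593  0.365  0.838 -1.225] F [ 0.2 -0.5 -0.6] op 0.002
jawyaw -0.5906 toolx [ 0.002 -0.    -1.   ] | rotvec tool deg [-0.26  0.11 -0.07] | shift tool mm (current axes) [-0.4  0.2 -0.1]
 shift in final axes [-0.4  0.2 -0.1]
```

View pics/w12.png

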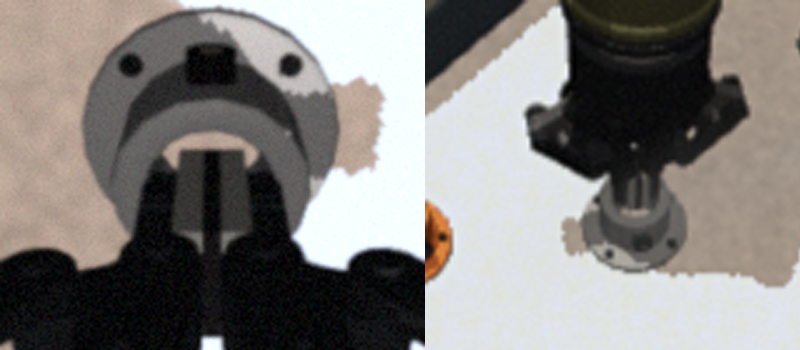

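```bash
python3 - <<'E'
from h import *
I=cv2.convertScaleAbs(arm.read_camera('scene')[:,:,::-1],alpha=1.7)
s,M,y=yaw();f=7;x0,y0=215,205
z=cv2.resize(I[y0:y0+80,x0:x0+90],None,fx=f,fy=f,interpolation=cv2.INTER_CUBIC)
cv2.imwrite('pics/s13a.png',z)
t=np.linspace(0,2*np.pi,60)
for r,h,c in ((.033,.006,(0,255,0)),(.022,.036,(0,255,255)),(.0139,.036,(0,0,255)),(.0139,0,(255,0,0))):
    q=((proj('scene',np.c_[.642+r*np.cos(t),.188+r*np.sin(t),0*t+h])-[x0,y0]+.5)*f).astype(int);cv2.polylines(z,[q],True,c,1)
for d in (0,-.01,-.02,-.03,-.04,-.054-.019):
    for w in (-.011,.011):
        q=((proj('scene',(s['position']+M@np.array([d,w,0]))[None])[0]-[x0,y0]+.5)*f).astype(int);cv2.circle(z,tuple(map(int,q)),3,(255,0,255),-1)
cv2.imwrite('pics/s13.png',z)
E
```

```text
(no output)
```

View pics/s13.png

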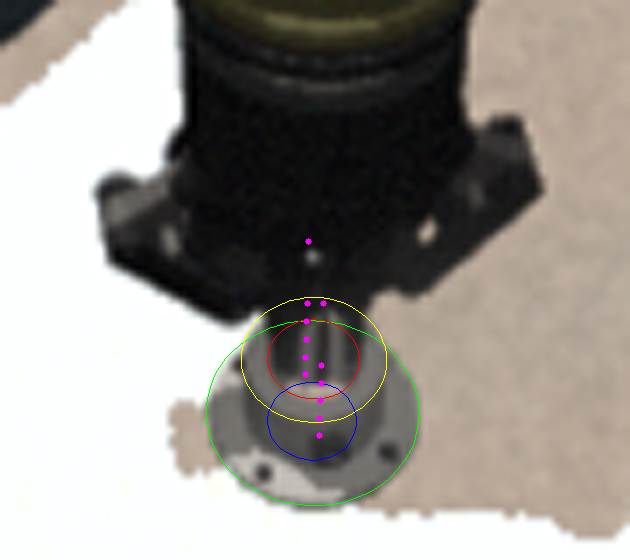

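View pics/s13a.png

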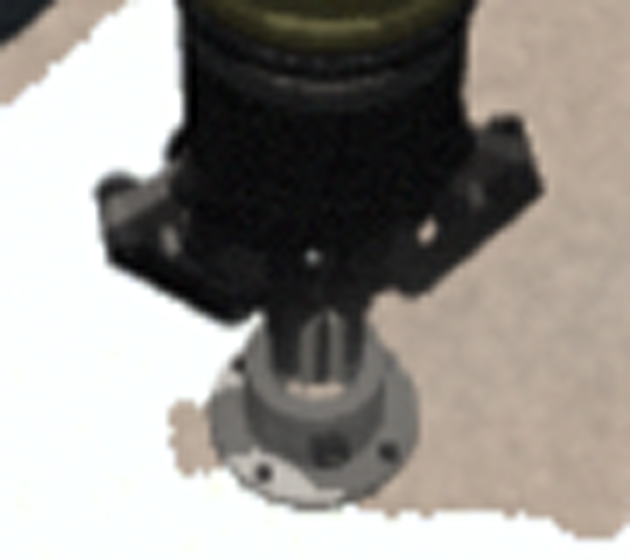

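>>> step_arm(
  rows=[
    [[0, 0, 0], [-25, 0, 0], 1],
    [[0, 0, 0], [-15, 0, 0], 1],
    [[0, 0, 0], [0, 0, 0], -1],
    [[0, 0, 0], [0, 0, 0], -1],
    [[0, 0, 0], [0, 0, 0], -1],
    [[0, 0, 0], [0, 0, 0], -1],
    [[0, 0, 0], [0, 0, 0], -1],
    [[0, 0, 0], [20, 0, 0], -1],
    [[0, 0, 0], [20, 0, 0], -1],
    [[0, 0, 0], [0, 0, 0], -1],
    [[0, 0, 0], [0, 0, 0], -0.1],
    [[0, 0, 0], [0, 0, 0], -0.1],
    [[0, 0, 0], [0, 0, 0], -0.1],
  ],
)

```text
time: 15.65
position: [0.6426, 0.1883, 0.0107]
ee_rot: [0.464, 1.517, -0.461]
contact_force: [-0.2, -0.3, -0.2]
opening: 0.55
```

```bash
cat > sc.py <<'E'
from h import *
import sys
def sc(name,g,x0=205,y0=195,w=110,h=90,C=(.642,.188,0),dots=True):
    I=cv2.convertScaleAbs(arm.read_camera('scene')[:,:,::-1],alpha=1.7)
    s,M,y=yaw();f=6
    z=cv2.resize(I[y0:y0+h,x0:x0+w],None,fx=f,fy=f,interpolation=cv2.INTER_CUBIC)
    t=np.linspace(0,2*np.pi,60)
    for r,hh,c in ((.033,.006,(0,255,0)),(.022,.036,(0,255,255))):
        q=((proj('scene',np.array(C)+np.c_[r*np.cos(t),r*np.sin(t),0*t+hh])-[x0,y0]+.5)*f).astype(int);cv2.polylines(z,[q],True,c,1)
    if dots:
      for sg in (-1,1):
        for d in (0,-.01,-.02,-.03):
          q=((proj('scene',(s['position']+M@np.array([d,.011,sg*g/2]))[None])[0]-[x0,y0]+.5)*f).astype(int);cv2.circle(z,tuple(map(int,q)),3,(255,0,255) if d else (0,0,255),-1)
    cv2.imwrite(name,z)
E
python3 - <<'E'
from sc import *
plan([.642,.1882,.010],-.586)
sc('pics/s14.png',.05)
E
```

```text
t 15.65 pos [0.6426 0.1883 0.0107] q [-0.104  0.779 -0.386  1.592  0.365  0.838 -1.225] F [-0.2 -0.3 -0.2] op 0.55
jawyaw -0.5908 toolx [ 0.004  0.001 -1.   ] | rotvec tool deg [-0.27  0.16 -0.15] | shift tool mm (current axes) [ 0.7 -0.5 -0.5]
 shift in final axes [ 0.7 -0.4 -0.5]
```

View pics/s14.png

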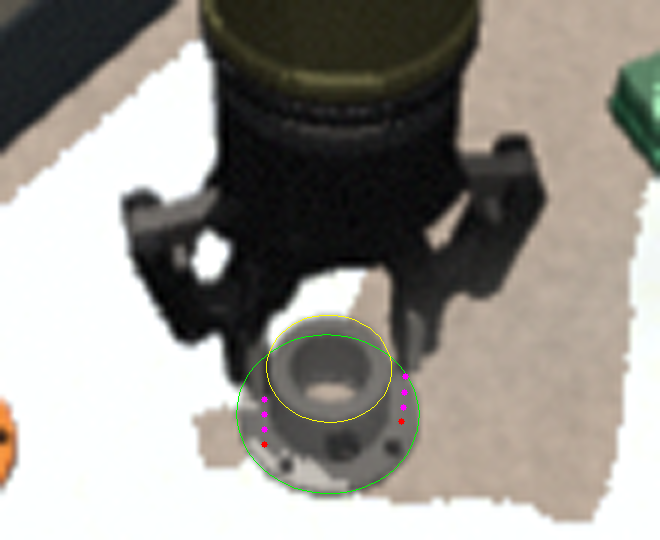

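>>> step_arm(
  rows=[
    [[0, 0, 0], [0, 0, 0], -0.4],
    [[0, 0, 0], [0, 0, 0], -0.4],
    [[0, 0, 0], [5, 0, 0], -0.4],
    [[0, 0, 0], [5, 0, 0], -0.4],
    [[0, 0, 0], [0, 0, 0], -0.4],
  ],
)

```text
time: 16.2
position: [0.6413, 0.1877, -0.0016]
ee_rot: [0.462, 1.52, -0.463]
contact_force: [0.9, -1.1, 1.2]
opening: 0.701
```

```bash
python3 - <<'E'
from sc import *
plan([.642,.1882,.010],-.586)
sc('pics/s15.png',.06)
cv2.imwrite('pics/w15.png',cv2.convertScaleAbs(arm.read_camera('wrist')[:,:,::-1],alpha=2.5))
E
```

```text
t 16.2 pos [ 0.6413  0.1877 -0.0016] q [-0.107  0.794 -0.38   1.601  0.372  0.819 -1.23 ] F [ 0.9 -1.1  1.2] op 0.701
jawyaw -0.5907 toolx [ 0.    -0.001 -1.   ] | rotvec tool deg [-0.27  0.04  0.01] | shift tool mm (current axes) [-11.6   0.9   0.3]
 shift in final axes [-11.6   0.9   0.3]
```

View pics/s15.png

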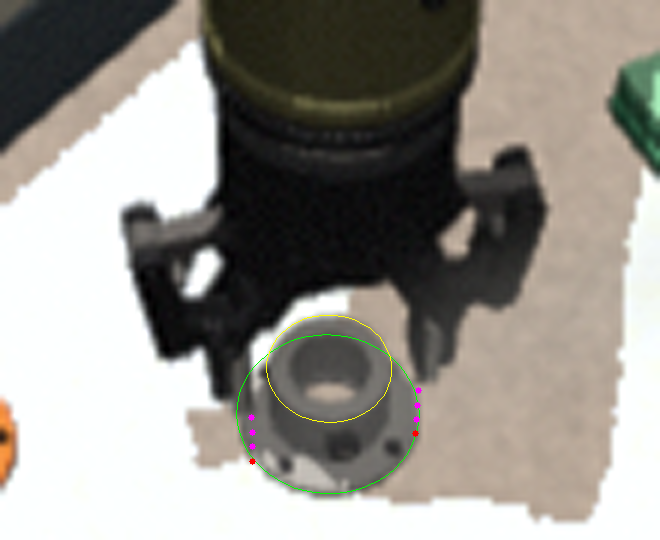

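View pics/w15.png

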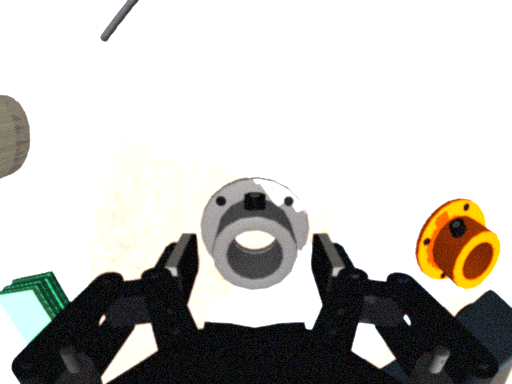

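>>> step_arm(
  rows=[
    [[0, 0, 0], [4, 0.5, 0], -0.4],
    [[0, 0, 0], [4, 0, 0], -0.4],
    [[0, 0, 0], [2, 0, 0], -0.4],
    [[0, 0, 0], [0, 0, 0], -0.15],
    [[0, 0, 0], [0, 0, 0], -0.15],
  ],
)

```text
time: 16.8
position: [0.6423, 0.1884, -0.0105]
ee_rot: [0.463, 1.519, -0.462]
contact_force: [-0.4, 0.2, -0.2]
opening: 0.575
```

```bash
python3 - <<'E'
from sc import *
plan([.642,.1882,.010],-.586)
sc('pics/s16.png',.05)
E
```

```text
t 16.8 pos [ 0.6423  0.1884 -0.0105] q [-0.11   0.805 -0.375  1.605  0.377  0.802 -1.236] F [-0.4  0.2 -0.2] op 0.575
jawyaw -0.5907 toolx [ 0.002 -0.    -1.   ] | rotvec tool deg [-0.27  0.1  -0.06] | shift tool mm (current axes) [-20.5  -0.3  -0.1]
 shift in final axes [-20.5  -0.3  -0.1]
```

View pics/s16.png

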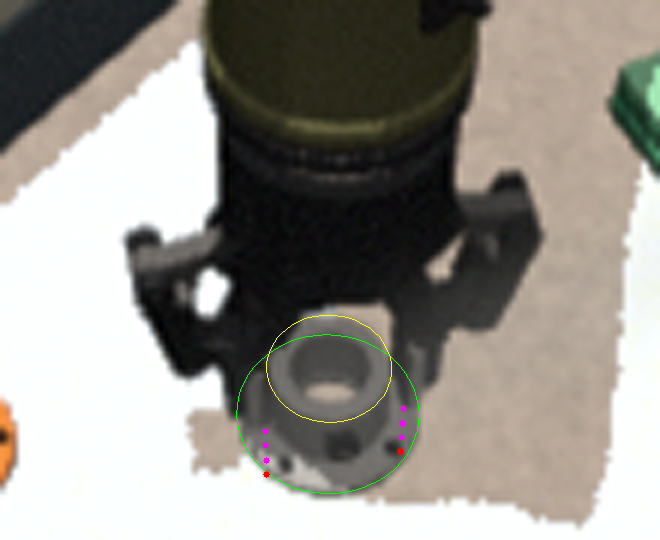

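>>> step_arm(
  rows=[
    [[0, 0, 0], [0, 0, 0], 0.1],
    [[0, 0, 0], [0, 0, 0], 0.2],
    [[0, 0, 0], [0, 0, 0], 0.3],
    [[0, 0, 0], [0, 0, 0], 0.3],
  ],
)

```text
time: 17.25
position: [0.6426, 0.1886, -0.01]
ee_rot: [0.463, 1.518, -0.462]
contact_force: [0.4, -0.3, 4.3]
opening: 0.486
```

```bash
python3 - <<'E'
from sc import *
plan([.642,.1882,.010],-.586)
sc('pics/s17.png',.044)
x0,y0=110,60
print('spindle grip tip row?')
z=np.array([.177,.984,0]);yv=np.array([-.984,.177,0])
for w in (-.011,0,.011):
  for d in (0,.01,.02,.03):
    print(w,d,proj('scene',(np.array([.5699,-.1588,.1724+d])+w*yv+z*.0105)[None]).round(1))
E
```

```text
t 17.25 pos [ 0.6426  0.1886 -0.01  ] q [-0.11   0.805 -0.375  1.604  0.377  0.802 -1.236] F [ 0.4 -0.3  4.3] op 0.486
jawyaw -0.5907 toolx [ 0.003  0.    -1.   ] | rotvec tool deg [-0.27  0.13 -0.11] | shift tool mm (current axes) [-20.   -0.6  -0.3]
 shift in final axes [-20.   -0.6  -0.3]
spindle grip tip row?
-0.011 0 [[174.8 120. ]]
-0.011 0.01 [[174.1 116.5]]
-0.011 0.02 [[173.5 113. ]]
-0.011 0.03 [[172.8 109.4]]
0 0 [[179.  118.3]]
0 0.01 [[178.4 114.8]]
0 0.02 [[177.8 111.3]]
0 0.03 [[177.1 107.7]]
0.011 0 [[183.2 116.6]]
0.011 0.01 [[182.6 113.2]]
0.011 0.02 [[182.  109.7]]
0.011 0.03 [[181.4 106.1]]
```

View pics/s17.png

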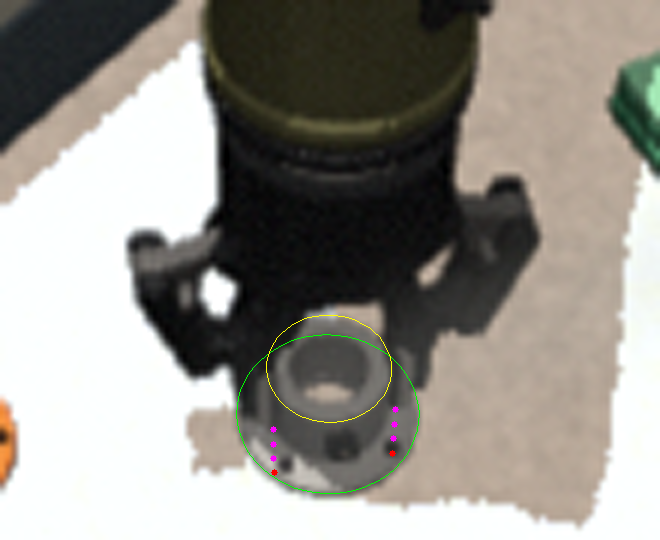

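>>> step_arm(
  rows=[
    [[0, 0, 0], [0, 0, 0], -0.2],
    [[0, 0, 0], [0, -0.5, -0.3], -0.2],
    [[0, 0, 0], [3, 0, 0], -0.2],
    [[0, 0, 0], [3, 0, 0], -0.2],
    [[0, 0, 0], [0, 0, 0], 0],
    [[0, 0, 0], [0, 0, 0], 0.2],
    [[0, 0, 0], [0, 0, 0], 0.5],
    [[0, 0, 0], [0, 0, 0], 1],
    [[0, 0, 0], [0, 0, 0], 1],
    [[0, 0, 0], [0, 0, 0], 1],
  ],
  squeeze=60,
)

```text
time: 18.3
position: [0.6417, 0.1881, -0.0165]
ee_rot: [0.463, 1.519, -0.462]
contact_force: [-0.9, 0.6, -1.4]
opening: 0.487
```

```bash
python3 - <<'E'
from sc import *
plan([.642,.1882,.010],-.586)
sc('pics/s18.png',.044,dots=False)
im=cv2.convertScaleAbs(arm.read_camera('wrist')[:,:,::-1],alpha=2)
cv2.imwrite('pics/w18.png',cv2.resize(im[180:320,170:340],None,fx=4,fy=4,interpolation=cv2.INTER_CUBIC))
E
```

```text
t 18.3 pos [ 0.6417  0.1881 -0.0165] q [-0.112  0.812 -0.372  1.61   0.381  0.79  -1.239] F [-0.9  0.6 -1.4] op 0.487
jawyaw -0.5907 toolx [ 0.002 -0.    -1.   ] | rotvec tool deg [-0.27  0.1  -0.06] | shift tool mm (current axes) [-26.5   0.3   0.2]
 shift in final axes [-26.5   0.2   0.2]
```

View pics/s18.png

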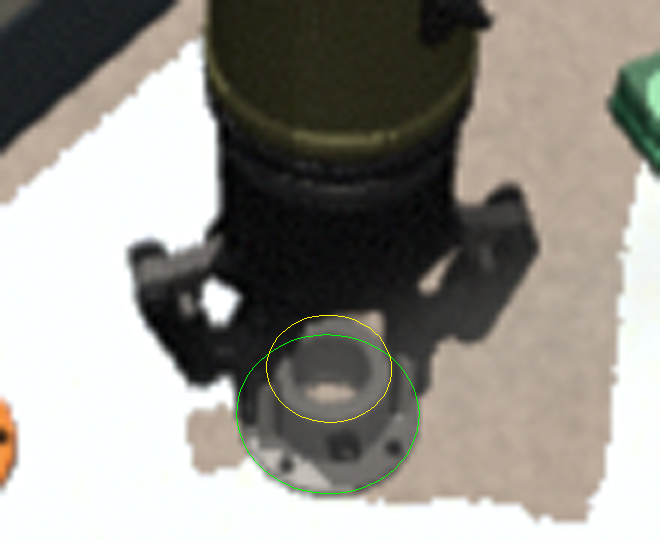

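View pics/w18.png

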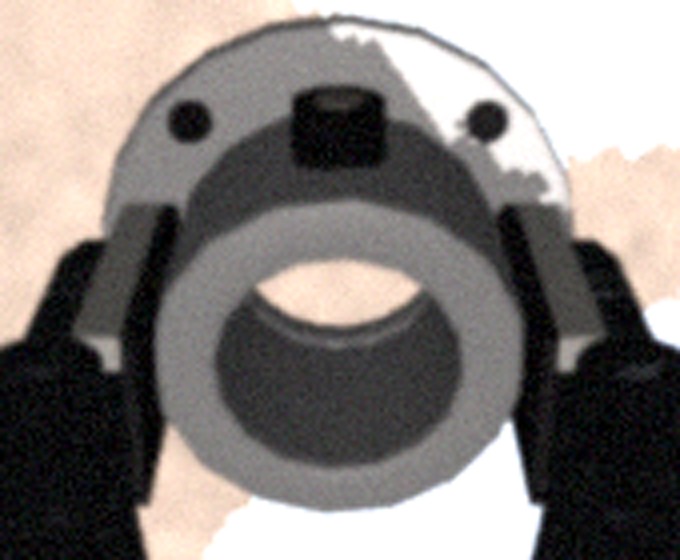

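```bash
python3 - <<'E'
from h import *
m=arm.camera_model('wrist');s,M,y=yaw()
im=cv2.imread('pics/w18.png')
from scipy.optimize import least_squares
g=lambda x,y:(170+(x+.5)/4-.5,180+(y+.5)/4-.5)
# bore rim inner edge pts, outer rim pts (zoom px) read off the picture
inn=[(216,360),(462,360),(340,467),(340,258),(250,440),(432,440)]
out=[(156,370),(524,370),(340,511),(340,201),(215,470),(468,470)]
def res(p,z):
    r=[]
    for L,R0 in ((inn,.0139),(out,.022)):
        for q in L:
            w=onz('wrist',g(*q),z,m)[:2];r.append(np.hypot(*(w-p[:2]))-R0)
    return np.array(r)
for z in (.030,.036,.042,):
    o=least_squares(res,[.642,.188],args=(z,));print(z,o.x.round(4),np.abs(o.fun).max().round(4),(M.T@(np.r_[o.x,z]-s['position'])*1000).round(1),(o.fun*1000).round(1))
E
```

```text
0.03 [0.6401 0.1854] 0.0014 [-46.4  -3.2   0.2] [ 1.   0.7  0.5  1.4  1.3  1.4  0.1  0.1 -0.3  0.4 -0.2  0.1]
0.036 [0.6424 0.1889] 0.0011 [-52.4   1.    0.2] [ 0.2 -0.1  0.2  0.2  0.8  1.  -1.  -1.  -1.  -1.1 -1.  -0.7]
0.042 [0.6447 0.1924] 0.0026 [-58.4   5.3   0.2] [-0.6 -0.8 -0.1 -0.9  0.3  0.5 -2.  -2.1 -1.6 -2.6 -1.7 -1.5]
```

>>> step_arm(
  rows=[
    [[0, 0, 0], [-5, 0, 0], 1],
    [[0, 0, 0], [-15, 0, 0], 1],
    [[0, 0, 0], [-30, 0, 0], 1],
    [[0, 0, 0], [-40, 0, 0], 1],
    [[0, 0, 0], [-40, 0, 0], 1],
    [[0, 0, 0], [-40, 0, 0], 1],
    [[0, 0, 0], [-40, 0, 0], 1],
    [[0, 0, 0], [-30, 0, 0], 1],
    [[0, 0, 0], [-5, 0, 0], 1],
    [[0, 0, 0], [0, 0, 0], 1],
  ],
)

```text
time: 19.4
position: [0.6415, 0.1885, 0.2307]
ee_rot: [0.464, 1.516, -0.46]
contact_force: [-0.1, 0.0, -1.3]
opening: 0.49
```

```bash
python3 - <<'E'
from h import *
plan([.570,-.1566,.23],-1.488)
im=cv2.convertScaleAbs(arm.read_camera('wrist')[:,:,::-1],alpha=1.8)
cv2.imwrite('pics/w19.png',im)
E
```

```text
t 19.4 pos [0.6415 0.1885 0.2307] q [-0.073  0.579 -0.456  1.334  0.256  1.281 -1.126] F [-0.1  0.  -1.3] op 0.49
jawyaw -0.5905 toolx [ 0.005  0.001 -1.   ] | rotvec tool deg [51.42  0.1  -0.29] | shift tool mm (current axes) [  -0.  -326.5  132.8]
 shift in final axes [  0.7 -99.8 338. ]
```

View pics/w19.png

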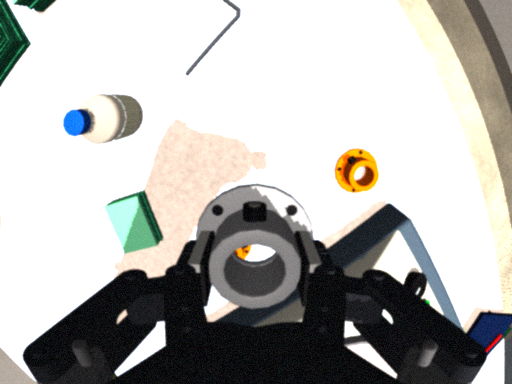

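Hub is lifted, with its screw pointing along tool +y. Next I carry it over and turn it.

>>> step_arm(
  rows=[
    [[0, 0, 0], [0, -20, 8], 1],
    [[0, 0, 0], [0, -40, 16], 1],
    [[0, 0, 0], [0, -40, 16], 1],
    [[0, 0, 0], [0, -40, 16.5], 1],
    [[0, 0, 0], [0, -40, 16.5], 1],
    [[0, 0, 0], [0, -40, 16.5], 1],
    [[0, 0, 0], [0, -40, 16.5], 1],
    [[0, 0, 0], [0, -40, 16.5], 1],
    [[0, 0, 0], [0, -26.5, 10.3], 1],
    [[6, 0, 0], [0, 0, 0], 1],
    [[7.5, 0, 0], [0, 0, 0], 1],
    [[7.5, 0, 0], [0, 0, 0], 1],
    [[7.5, 0, 0], [0, 0, 0], 1],
    [[7.5, 0, 0], [0, 0, 0], 1],
    [[7.5, 0, 0], [0, 0, 0], 1],
    [[5, 0, 0], [0, 0, 0], 1],
    [[2.9, 0, 0], [0, 0, 0], 1],
    [[0, 0, 0], [0, 0, 0], 1],
  ],
)

```text
time: 21.25
position: [0.5687, -0.1568, 0.2267]
ee_rot: [1.148, 1.248, -1.149]
contact_force: [-0.6, -0.5, -1.5]
opening: 0.49
```

```bash
python3 - <<'E'
from h import *
plan([.570,-.1566,.23],-1.488)
im=cv2.convertScaleAbs(arm.read_camera('wrist')[:,:,::-1],alpha=1.8)
cv2.imwrite('pics/w20.png',im)
E
```

```text
t 21.25 pos [ 0.5687 -0.1568  0.2267] q [ 0.368  0.436 -0.217  1.562  0.099  1.156 -1.358] F [-0.6 -0.5 -1.5] op 0.49
jawyaw -1.4883 toolx [-0.001  0.001 -1.   ] | rotvec tool deg [-0.02 -0.04  0.06] | shift tool mm (current axes) [-3.3  1.3 -0. ]
 shift in final axes [-3.3  1.3 -0. ]
```

View pics/w20.png

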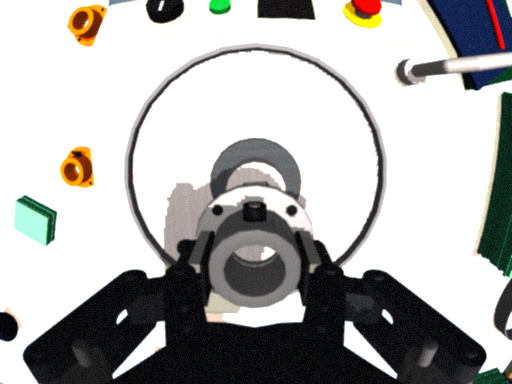

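>>> step_arm(
  rows=[
    [[0, 0, 0], [15, 1.3, 0], 1],
    [[0, 0, 0], [15, 0, 0], 1],
    [[0, 0, 0], [4, 0, 0], 1],
    [[0, 0, 0], [0, 0, 0], 1],
  ],
)

```text
time: 21.7
position: [0.5704, -0.1568, 0.1934]
ee_rot: [1.148, 1.248, -1.147]
contact_force: [0.7, -0.3, -1.6]
opening: 0.488
```

```bash
python3 - <<'E'
from sc import *
plan([.570,-.1566,.19],-1.488)
C=(.5708,-.1567,0)
m=arm.camera_model('wrist')
im=cv2.convertScaleAbs(arm.read_camera('wrist')[:,:,::-1],alpha=1.8)
s,M,y=yaw();t=np.linspace(0,2*np.pi,60);x0,y0,f=160,140,3.5
z=cv2.resize(im[y0:y0+170,x0:x0+190],None,fx=f,fy=f,interpolation=cv2.INTER_CUBIC)
u=s['position'][2]+.0165
for r,hh,c in ((.025,.16,(255,0,255)),(.0125,.202,(255,0,0)),(.033,u+.006,(0,255,0)),(.022,u+.036,(0,255,255)),(.0139,u+.036,(0,0,255))):
    q=((proj('wrist',np.c_[C[0]+r*np.cos(t),C[1]+r*np.sin(t),0*t+hh],m)-[x0,y0]+.5)*f).astype(int);cv2.polylines(z,[q],True,c,1)
cv2.imwrite('pics/w21.png',z)
sc('pics/s21.png',.044,130,60,110,90,(C[0],C[1],u),dots=False)
E
```

```text
t 21.7 pos [ 0.5704 -0.1568  0.1934] q [ 0.366  0.464 -0.216  1.611  0.108  1.078 -1.365] F [ 0.7 -0.3 -1.6] op 0.488
jawyaw -1.4869 toolx [-0.     0.001 -1.   ] | rotvec tool deg [ 0.06 -0.04  0.  ] | shift tool mm (current axes) [ 3.4 -0.3 -0.2]
 shift in final axes [ 3.4 -0.3 -0.2]
```

View pics/w21.png

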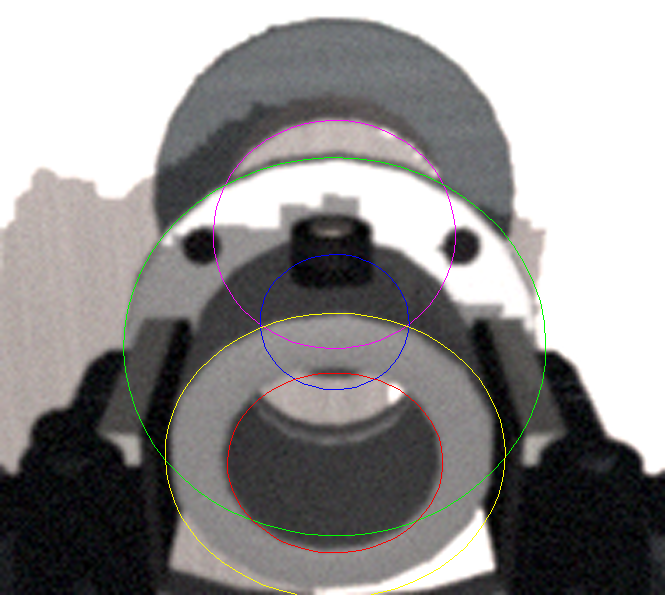

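View pics/s21.png

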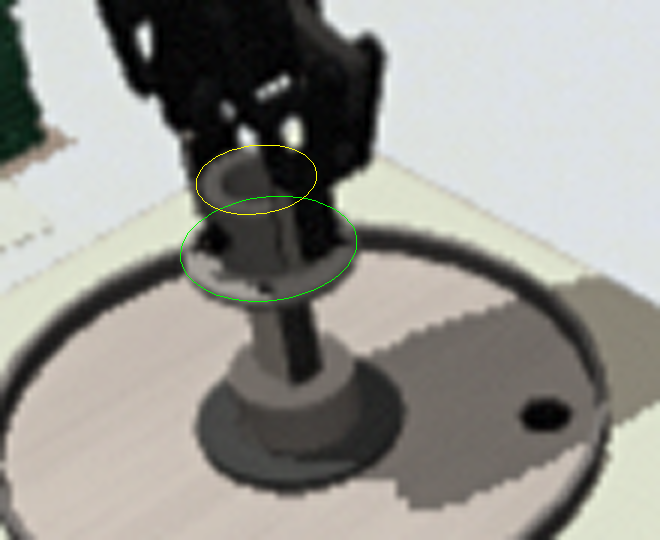

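```bash
python3 - <<'E'
from h import *
im=arm.read_camera('wrist')[:,:,::-1]
cv2.imwrite('pics/w22.png',cv2.convertScaleAbs(cv2.resize(im[230:300,215:295],None,fx=9,fy=9,interpolation=cv2.INTER_CUBIC),alpha=1.5))
E
```

```text
(no output)
```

View pics/w22.png

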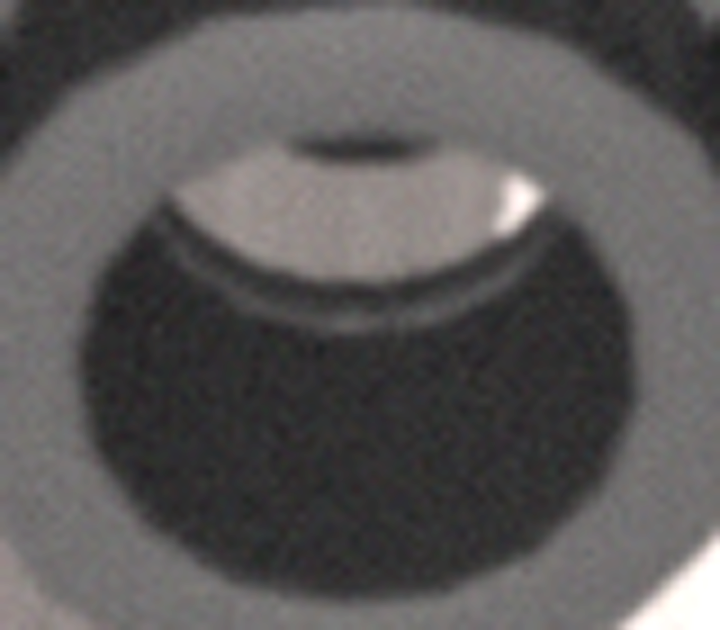

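>>> step_arm(
  rows=[
    [[0, 0, 0], [3, 0, 0], 1],
    [[0, 0, 0], [2, 0, 0], 1],
    [[0, 0, 0], [0, 0, 0], 1],
  ],
)

```text
time: 22.15
position: [0.5709, -0.1568, 0.1892]
ee_rot: [1.149, 1.246, -1.146]
contact_force: [-0.2, -0.2, -1.6]
opening: 0.49
```

```bash
python3 - <<'E'
from h import *
plan([.570,-.1566,.19],-1.488)
im=arm.read_camera('wrist')[:,:,::-1]
cv2.imwrite('pics/w23.png',cv2.convertScaleAbs(cv2.resize(im[230:300,215:295],None,fx=9,fy=9,interpolation=cv2.INTER_CUBIC),alpha=1.5))
E
```

```text
t 22.15 pos [ 0.5709 -0.1568  0.1892] q [ 0.366  0.467 -0.215  1.618  0.11   1.066 -1.367] F [-0.2 -0.2 -1.6] op 0.49
jawyaw -1.4877 toolx [ 0.002  0.    -1.   ] | rotvec tool deg [ 0.02  0.01 -0.11] | shift tool mm (current axes) [-0.8 -0.9 -0.3]
 shift in final axes [-0.8 -0.9 -0.3]
```

View pics/w23.png

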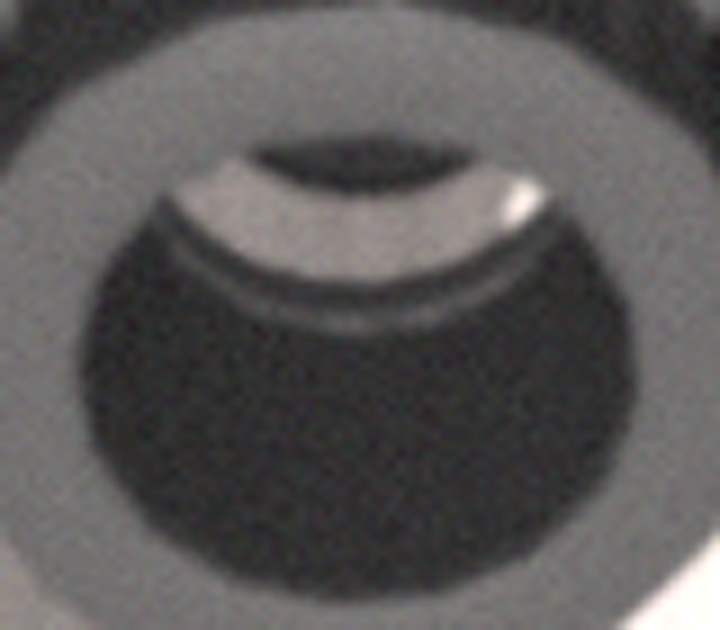

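>>> step_arm(
  rows=[
    [[0, 0, 0], [2, 0, 0], 1],
    [[0, 0, 0], [1, 0, 0], 1],
    [[0, 0, 0], [0, 0, 0], 1],
  ],
)

```text
time: 22.5
position: [0.571, -0.1569, 0.1862]
ee_rot: [1.149, 1.246, -1.146]
contact_force: [-0.2, -0.2, -1.1]
opening: 0.486
```

```bash
python3 - <<'E'
from sc import *
plan([.570,-.1566,.19],-1.488)
im=arm.read_camera('wrist')[:,:,::-1]
a=cv2.convertScaleAbs(cv2.resize(im[235:275,215:295],None,fx=8,fy=8,interpolation=cv2.INTER_CUBIC),alpha=1.5)
cv2.imwrite('pics/w24.png',a)
sc('pics/s24.png',.044,140,80,90,70,(.5708,-.1567,.202),dots=False)
E
```

```text
t 22.5 pos [ 0.571  -0.1569  0.1862] q [ 0.365  0.47  -0.215  1.622  0.11   1.059 -1.368] F [-0.2 -0.2 -1.1] op 0.486
jawyaw -1.4877 toolx [ 0.002  0.    -1.   ] | rotvec tool deg [ 0.02  0.   -0.1 ] | shift tool mm (current axes) [-3.8 -0.9 -0.3]
 shift in final axes [-3.8 -0.9 -0.3]
```

View pics/w24.png

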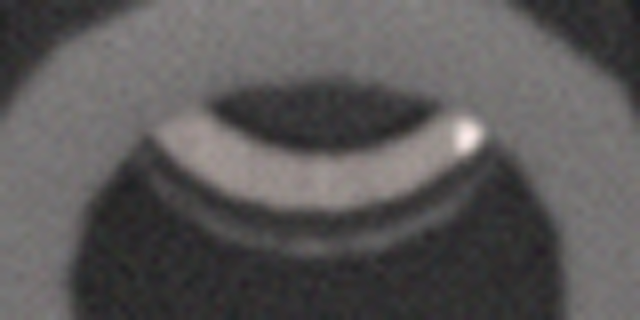

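View pics/s24.png

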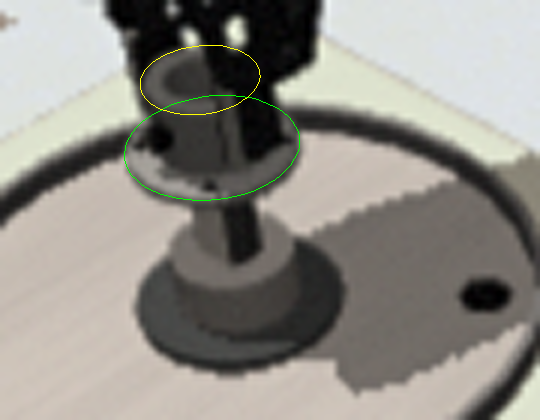

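>>> step_arm(
  rows=[
    [[0, 0, 0], [0, 2, 0.4], 1],
    [[0, 0, 0], [0, 0, 0], 1],
  ],
)

```text
time: 22.8
position: [0.5735, -0.1571, 0.1865]
ee_rot: [1.149, 1.245, -1.146]
contact_force: [-0.2, 0.2, -0.9]
opening: 0.492
```

```bash
python3 - <<'E'
from sc import *
plan([.570,-.1566,.19],-1.488)
im=arm.read_camera('wrist')[:,:,::-1]
a=cv2.convertScaleAbs(cv2.resize(im[235:275,215:295],None,fx=8,fy=8,interpolation=cv2.INTER_CUBIC),alpha=1.5)
cv2.imwrite('pics/w25.png',a)
E
```

```text
t 22.8 pos [ 0.5735 -0.1571  0.1865] q [ 0.364  0.473 -0.214  1.616  0.111  1.062 -1.369] F [-0.2  0.2 -0.9] op 0.492
jawyaw -1.4877 toolx [ 0.003  0.    -1.   ] | rotvec tool deg [ 0.02  0.01 -0.14] | shift tool mm (current axes) [-3.5 -3.4 -0.8]
 shift in final axes [-3.5 -3.4 -0.8]
```

View pics/w25.png

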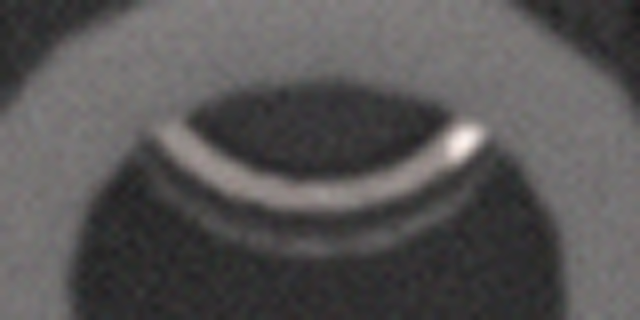

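>>> step_arm(
  rows=[
    [[0, 0, 0], [1.5, 0, 0], 1],
    [[0, 0, 0], [1.5, 0, 0], 1],
    [[0, 0, 0], [1, 0, 0], 1],
    [[0, 0, 0], [0, 0, 0], 1],
  ],
)

```text
time: 23.25
position: [0.5729, -0.1571, 0.1822]
ee_rot: [1.149, 1.246, -1.147]
contact_force: [-0.4, 0.3, -1.1]
opening: 0.49
```

```bash
python3 - <<'E'
from sc import *
plan([.570,-.1566,.19],-1.488)
im=arm.read_camera('wrist')[:,:,::-1]
a=cv2.convertScaleAbs(cv2.resize(im[235:275,215:295],None,fx=8,fy=8,interpolation=cv2.INTER_CUBIC),alpha=1.5)
cv2.imwrite('pics/w26.png',a)
E
```

```text
t 23.25 pos [ 0.5729 -0.1571  0.1822] q [ 0.364  0.476 -0.214  1.623  0.112  1.053 -1.37 ] F [-0.4  0.3 -1.1] op 0.49
jawyaw -1.4878 toolx [ 0.002  0.    -1.   ] | rotvec tool deg [ 0.01  0.   -0.09] | shift tool mm (current axes) [-7.8 -2.9 -0.7]
 shift in final axes [-7.8 -2.9 -0.7]
```

View pics/w26.png

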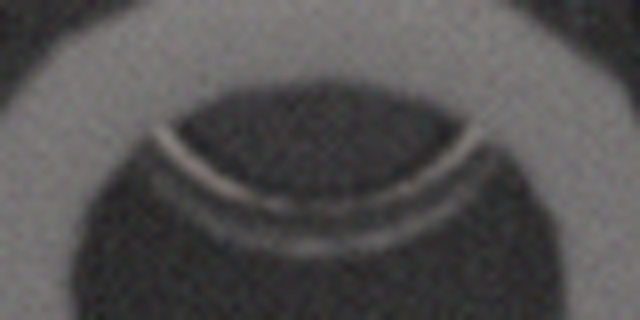

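>>> step_arm(
  rows=[
    [[0, 0, 0], [2, 0, 0], 1],
    [[0, 0, 0], [2, 0, 0], 1],
    [[0, 0, 0], [2, 0, 0], 1],
    [[0, 0, 0], [0, 0, 0], 1],
  ],
)

```text
time: 23.7
position: [0.5727, -0.1572, 0.1759]
ee_rot: [1.148, 1.246, -1.147]
contact_force: [-0.9, -0.5, -2.4]
opening: 0.485
```

```bash
python3 - <<'E'
from sc import *
plan([.570,-.1566,.19],-1.488);print(arm.read_state()['wrist_torque'])
im=arm.read_camera('wrist')[:,:,::-1]
a=cv2.convertScaleAbs(cv2.resize(im[235:300,215:295],None,fx=8,fy=8,interpolation=cv2.INTER_CUBIC),alpha=2.2)
cv2.imwrite('pics/w27.png',a)
E
```

```text
t 23.7 pos [ 0.5727 -0.1572  0.1759] q [ 0.364  0.482 -0.213  1.632  0.114  1.039 -1.371] F [-0.9 -0.5 -2.4] op 0.485
jawyaw -1.4879 toolx [ 0.001  0.    -1.   ] | rotvec tool deg [ 0.01  0.   -0.06] | shift tool mm (current axes) [-14.1  -2.6  -0.8]
 shift in final axes [-14.1  -2.6  -0.8]
[-0.09555206  0.33318701  0.02966777]
```

View pics/w27.png

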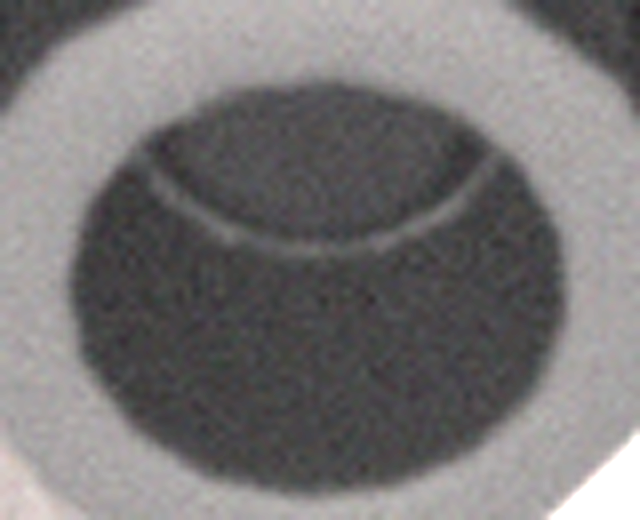

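>>> step_arm(
  rows=[
    [[0, 0, 0], [3, 0, 0], 1],
    [[0, 0, 0], [3, 0, 0], 1],
    [[0, 0, 0], [3, 0, 0], 1],
    [[0, 0, 0], [3, 0, 0], 1],
    [[0, 0, 0], [0, 0, 0], 1],
  ],
)

```text
time: 24.25
position: [0.5727, -0.1572, 0.1637]
ee_rot: [1.148, 1.247, -1.147]
contact_force: [-3.1, 0.0, -3.3]
opening: 0.486
```

```bash
python3 - <<'E'
from sc import *
plan([.570,-.1566,.1435],-1.488);print(arm.read_state()['wrist_torque'])
im=arm.read_camera('wrist')[:,:,::-1]
a=cv2.convertScaleAbs(cv2.resize(im[235:300,215:295],None,fx=8,fy=8,interpolation=cv2.INTER_CUBIC),alpha=2.2)
cv2.imwrite('pics/w28.png',a)
E
```

```text
t 24.25 pos [ 0.5727 -0.1572  0.1637] q [ 0.363  0.493 -0.212  1.649  0.117  1.011 -1.375] F [-3.1  0.  -3.3] op 0.486
jawyaw -1.4879 toolx [ 0.001  0.    -1.   ] | rotvec tool deg [ 0.01 -0.   -0.06] | shift tool mm (current axes) [20.2 -2.7 -0.8]
 shift in final axes [20.2 -2.7 -0.8]
[-0.21139299  0.66700375 -0.03055306]
```

View pics/w28.png

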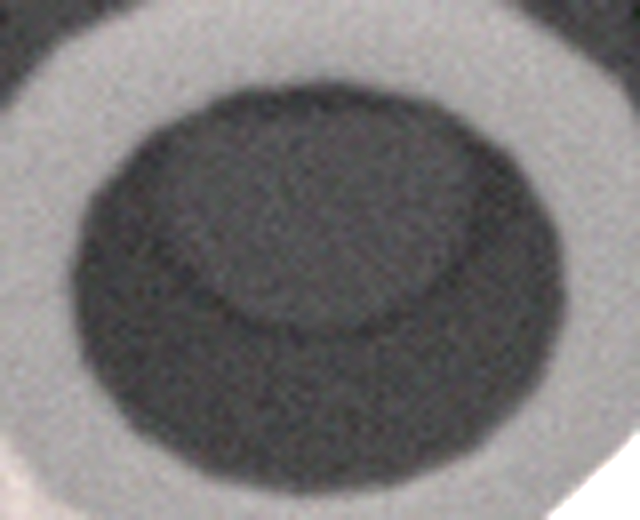

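>>> step_arm(
  rows=[
    [[0, 0, 0], [0, -0.6, 0], 1],
    [[0, 0, 0], [3, 0, 0], 1],
    [[0, 0, 0], [3, 0, 0], 1],
    [[0, 0, 0], [3, 0, 0], 1],
    [[0, 0, 0], [3, 0, 0], 1],
    [[0, 0, 0], [3, 0, 0], 1],
    [[0, 0, 0], [0, 0, 0], 1],
  ],
)

```text
time: 25.0
position: [0.5727, -0.157, 0.1489]
ee_rot: [1.149, 1.246, -1.146]
contact_force: [-1.2, -0.7, -2.3]
opening: 0.49
```

```bash
python3 - <<'E'
from sc import *
plan([.570,-.1566,.1435],-1.488);print(arm.read_state()['wrist_torque'])
E
```

```text
t 25.0 pos [ 0.5727 -0.157   0.1489] q [ 0.361  0.507 -0.21   1.67   0.122  0.975 -1.379] F [-1.2 -0.7 -2.3] op 0.49
jawyaw -1.4877 toolx [ 0.002  0.    -1.   ] | rotvec tool deg [ 0.02 -0.01 -0.12] | shift tool mm (current axes) [ 5.4 -2.6 -0.7]
 shift in final axes [ 5.4 -2.6 -0.7]
[-0.14856075  0.28061949  0.07372192]
```

>>> step_arm(
  rows=[
    [[0, 0, 0], [2, 0, 0], 1],
    [[0, 0, 0], [1.5, 0, 0], 1],
    [[0, 0, 0], [1, 0, 0], 1],
    [[0, 0, 0], [0, 0, 0], 1],
  ],
  squeeze=100,
)

```text
time: 25.4
position: [0.5727, -0.1571, 0.1448]
ee_rot: [1.149, 1.246, -1.146]
contact_force: [-1.0, -0.5, -2.3]
opening: 0.479
```

>>> step_arm(
  rows=[
    [[0, 0, 0], [1, 0, 0], 1],
    [[0, 0, 0], [0, 0, 0], 1],
  ],
)

```text
time: 25.6
position: [0.5727, -0.1571, 0.1438]
ee_rot: [1.149, 1.246, -1.146]
contact_force: [-0.6, -0.5, -1.1]
opening: 0.479
```

>>> step_arm(
  rows=[
    [[0, 0, 0], [1, 0, 0], 1],
    [[0, 0, 0], [0, 0, 0], 1],
  ],
)

```text
time: 25.8
position: [0.5727, -0.1571, 0.1432]
ee_rot: [1.149, 1.245, -1.146]
contact_force: [-2.0, -1.7, 1.3]
opening: 0.483
```

Contact begins at about z 0.1435, as predicted.

>>> step_arm(
  rows=[
    [[0, 0, 0], [1, 0, 0], 1],
    [[0, 0, 0], [0, 0, 0], 1],
  ],
)

```text
time: 26.0
position: [0.5728, -0.1572, 0.1431]
ee_rot: [1.149, 1.245, -1.146]
contact_force: [-3.7, -0.4, 8.8]
opening: 0.478
```

>>> step_arm(
  rows=[
    [[0, 0, 0], [1, 0, 0], 1],
    [[0, 0, 0], [0, 0, 0], 1],
  ],
)

```text
time: 26.2
position: [0.5728, -0.1571, 0.1431]
ee_rot: [1.149, 1.244, -1.146]
contact_force: [-6.9, 0.3, 16.4]
opening: 0.479
```

```bash
python3 - <<'E'
from sc import *
plan([.570,-.1566,.1435],-1.488);print(arm.read_state()['wrist_torque'])
im=cv2.convertScaleAbs(arm.read_camera('wrist')[:,:,::-1],alpha=2)
cv2.imwrite('pics/w30.png',cv2.resize(im[150:320,160:350],None,fx=3.5,fy=3.5,interpolation=cv2.INTER_CUBIC))
sc('pics/s30.png',.044,140,80,90,70,(.5708,-.1567,.16),dots=False)
E
```

```text
t 26.2 pos [ 0.5728 -0.1571  0.1431] q [ 0.36   0.512 -0.209  1.68   0.124  0.96  -1.381] F [-6.9  0.3 16.4] op 0.479
jawyaw -1.4879 toolx [ 0.004 -0.001 -1.   ] | rotvec tool deg [ 0.01  0.05 -0.21] | shift tool mm (current axes) [-0.4 -2.8 -0.8]
 shift in final axes [-0.4 -2.8 -0.8]
[0.13965095 1.62580578 0.01618831]
```

View pics/w30.png

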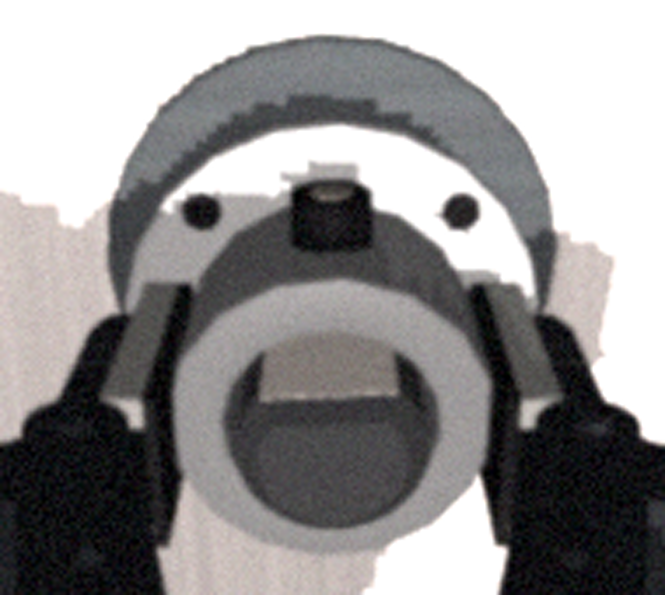

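View pics/s30.png

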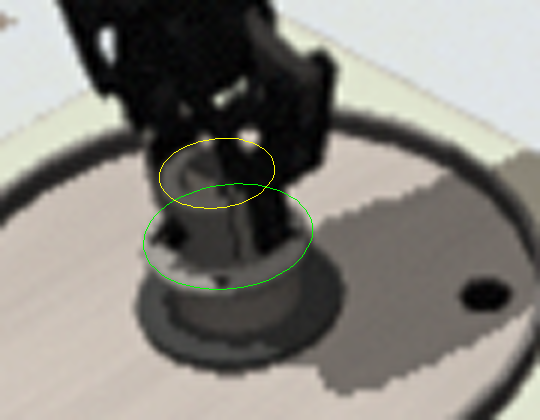

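>>> step_arm(
  rows=[
    [[0, 0, 0], [1, -0.6, 0], 1],
    [[0, 0, 0], [0.3, 0, 0], 1],
    [[0, 0, 0], [0, 0, 0], 1],
    [[0, 0, 0], [0, 0, 0], 1],
    [[0, 0, 0], [0, 0, 0], 1],
  ],
)

```text
time: 26.8
position: [0.5729, -0.1572, 0.1431]
ee_rot: [1.15, 1.242, -1.144]
contact_force: [-8.5, 1.3, 24.5]
opening: 0.482
```

```bash
python3 - <<'E'
from sc import *
plan([.570,-.1566,.1435],-1.488);print(arm.read_state()['wrist_torque'])
im=cv2.convertScaleAbs(arm.read_camera('wrist')[:,:,::-1],alpha=2)
cv2.imwrite('pics/w31.png',cv2.resize(im[190:310,190:330],None,fx=5.5,fy=4.9,interpolation=cv2.INTER_CUBIC))
cv2.imwrite('pics/t31.png',cv2.resize(cv2.convertScaleAbs(arm.read_camera('top')[:,:,::-1],alpha=1.5),(768,576)))
E
```

```text
t 26.8 pos [ 0.5729 -0.1572  0.1431] q [ 0.361  0.511 -0.209  1.681  0.124  0.957 -1.381] F [-8.5  1.3 24.5] op 0.482
jawyaw -1.4878 toolx [ 0.006 -0.001 -1.   ] | rotvec tool deg [ 0.01  0.09 -0.33] | shift tool mm (current axes) [-0.4 -2.9 -0.8]
 shift in final axes [-0.4 -2.9 -0.8]
[0.38243447 2.01910608 0.00484076]
```

View pics/w31.png

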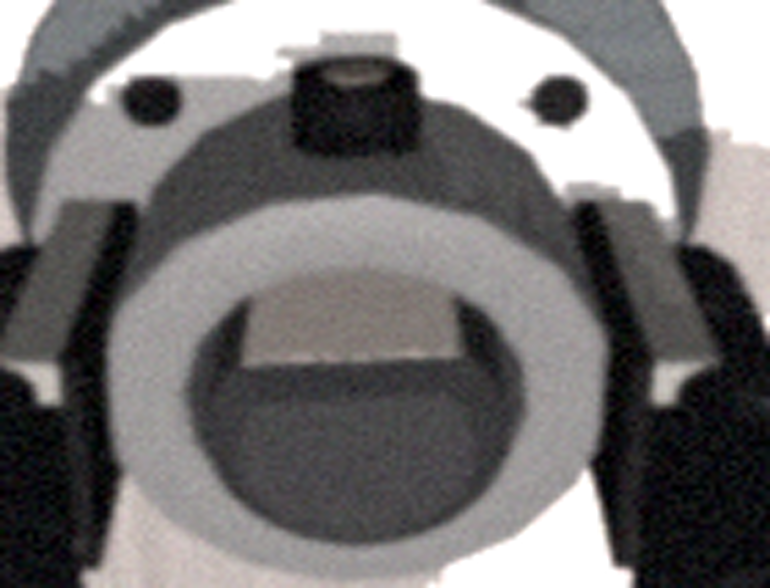

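View pics/t31.png

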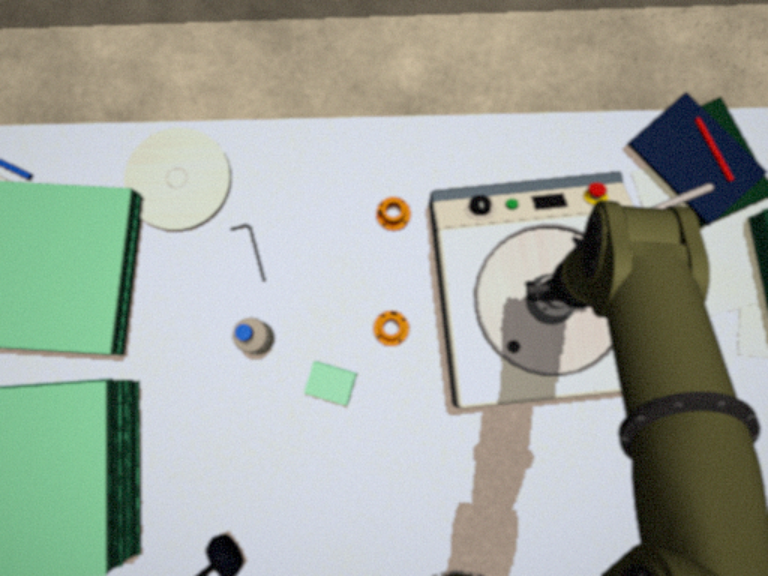

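```bash
python3 - <<'E'
from h import *
m=arm.camera_model('wrist')
im=arm.read_camera('wrist').astype(float).sum(2)
# measure flat top edge subpixel: strongest vertical gradient rows for columns
g=cv2.GaussianBlur(im,(0,0),.8)
cols=range(237,272);pts=[]
for c in cols:
    col=g[254:272,c];d=-np.diff(col);i=d.argmax()
    if 0<i<len(d)-1:
        o=(d[i-1]-d[i+1])/(2*(d[i-1]-2*d[i]+d[i+1]));pts.append((c,254+i+.5+o))
p=np.array(pts);k=np.polyfit(p[:,0],p[:,1],1);r=p[:,1]-np.polyval(k,p[:,0]);p=p[np.abs(r)<.6];k=np.polyfit(p[:,0],p[:,1],1);print('slope',k,len(p))
A=[onz('wrist',(c,np.polyval(k,c)),.202,m) for c in (237,271)];v=A[1]-A[0];print('flat normal ang',np.arctan2(v[0],-v[1]), A)
# screw/holes angle: flange holes
x=lambda a,b:(190+(a+.5)/5.5-.5,190+(b+.5)/4.9-.5)
h=[onz('wrist',x(*q),.166,m) for q in ((152,102),(559,102))];v=h[1]-h[0];print('hub x ang',np.arctan2(v[0],-v[1]))
print('jaw+90',yaw()[2]+np.pi/2)
E
```

```text
slope [-4.60993371e-02  2.75165703e+02] 35
flat normal ang 0.13731341260444824 [array([ 0.58033307, -0.14857187,  0.202     ]), array([ 0.5822979 , -0.16279092,  0.202     ])]
hub x ang 0.08351757786717931
jaw+90 0.0829534048437146
```

```bash
python3 - <<'E'
from h import *
m=arm.camera_model('wrist')
def meas(im,rows,cols,sc=(1,1,0,0)):
    g=cv2.GaussianBlur(im,(0,0),.8*sc[0]);pts=[]
    for c in cols:
        col=g[rows[0]:rows[1],c];d=-np.diff(col);i=d.argmax()
        pts.append((c,rows[0]+i+.5))
    p=np.array(pts,float)
    for _ in range(3):
        k=np.polyfit(p[:,0],p[:,1],1);r=np.abs(p[:,1]-np.polyval(k,p[:,0]));p=p[r<=max(1.5*np.median(r),.5)]
    to=lambda c,r:(sc[2]+(c+.5)/sc[0]-.5,sc[3]+(r+.5)/sc[1]-.5)
    A=[onz('wrist',to(c,np.polyval(k,c)),.202,m) for c in (cols[0],cols[-1])];v=A[1]-A[0]
    return k[0],np.arctan2(v[0],-v[1])
a=cv2.imread('pics/w30.png').astype(float).sum(2);print('w30',meas(a,(380,425),range(272,390),(3.5,3.5,160,150)))
a=cv2.imread('pics/w31.png').astype(float).sum(2);print('w31',meas(a,(335,385),range(255,450),(5.5,4.9,190,190)))
# average of several fresh frames
ims=np.mean([arm.read_camera('wrist').astype(float).sum(2) for _ in range(4)],0)
print('now',meas(ims,(254,272),range(238,271)))
b=cv2.resize(ims[225:300,215:295]/3,None,fx=9,fy=8,interpolation=cv2.INTER_CUBIC);cv2.imwrite('pics/w32.png',np.clip(b*2,0,255))
E
```

```text
w30 (np.float64(-0.045991757973695736), np.float64(0.13714076042530124))
w31 (np.float64(-0.03687063766813721), np.float64(0.1320675623089734))
now (np.float64(-0.053597634188641566), np.float64(0.1460358367470916))[ WARN:0@7.777] global loadsave.cpp:1063 imwrite_ Unsupported depth image for selected encoder is fallbacked to CV_8U.
```

View pics/w32.png

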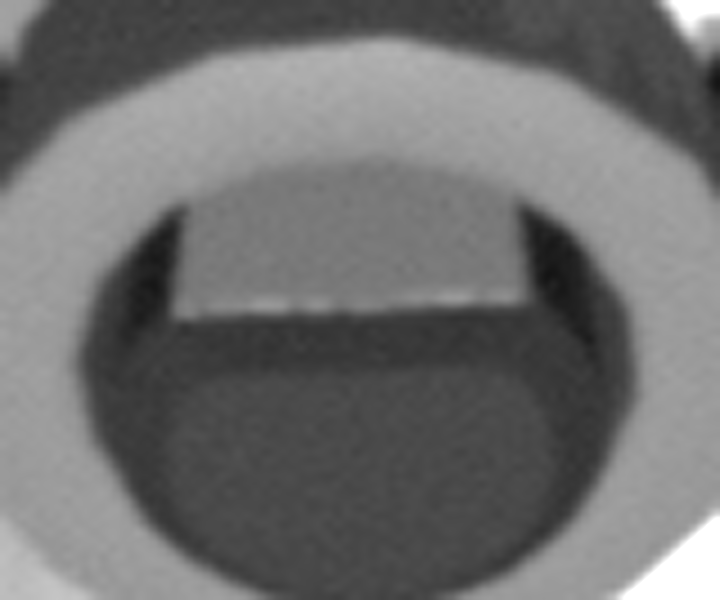

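Seated, with the screw over the flat. Averaged frames put the flat about 3° anticlockwise of the screw, probably from spindle drag in the earlier grip. I'll unload, turn the hub by itself to square it to the flat, and press again.

>>> step_arm(
  rows=[
    [[0, 0, 0], [-2, 0, 0], 1],
    [[0, 0, 0], [-2.2, 0, 0], 1],
    [[0, 0, 0], [0, -0.5, 0], 1],
    [[-1.5, 0, 0], [0, 0, 0], 1],
    [[-1.5, 0, 0], [0, 0, 0], 1],
    [[0, 0, 0], [0, 0, 0], 1],
  ],
)

```text
time: 27.75
position: [0.5715, -0.1572, 0.1435]
ee_rot: [1.109, 1.27, -1.106]
contact_force: [0.4, 0.1, -1.0]
opening: 0.483
```

```bash
cat > ms.py <<'E'
from h import *
def meas():
    m=arm.camera_model('wrist')
    ims=np.mean([arm.read_camera('wrist').astype(float).sum(2) for _ in range(3)],0)
    g=cv2.GaussianBlur(ims,(0,0),.8);pts=[]
    for c in range(238,271):
        col=g[254:274,c];d=-np.diff(col);i=d.argmax();pts.append((c,254+i+.5))
    p=np.array(pts,float)
    for _ in range(3):
        k=np.polyfit(p[:,0],p[:,1],1);r=np.abs(p[:,1]-np.polyval(k,p[:,0]));p=p[r<=max(1.5*np.median(r),.5)]
    A=[onz('wrist',(c,np.polyval(k,c)),.2,m) for c in (238,270)];v=A[1]-A[0]
    b=cv2.resize(ims[195:300,195:315]/3,None,fx=6,fy=5.5,interpolation=cv2.INTER_CUBIC);cv2.imwrite('pics/ms.png',np.clip(b*2,0,255).astype(np.uint8))
    print('flat ang',np.arctan2(v[0],-v[1]),'hub ang',yaw()[2]+np.pi/2,len(p))
E
python3 - <<'E'
from ms import *
plan([.570,-.1566,.1435],-1.488);meas()
E
```

```text
t 27.75 pos [ 0.5715 -0.1572  0.1435] q [ 0.371  0.511 -0.224  1.68   0.132  0.963 -1.334] F [ 0.4  0.1 -1. ] op 0.483
jawyaw -1.4338 toolx [ 0.002  0.    -1.   ] | rotvec tool deg [ 3.11 -0.01 -0.1 ] | shift tool mm (current axes) [-0.1 -1.4 -0.8]
 shift in final axes [-0.  -1.4 -0.7]
flat ang 0.13833433319038999 hub ang 0.13514975212917224 33
```

>>> step_arm(
  rows=[
    [[0, 0, 0], [1, 0, 0], 1],
    [[0, 0, 0], [1, 0, 0], 1],
    [[0, 0, 0], [1, 0, 0], 1],
    [[0, 0, 0], [0.7, 0, 0], 1],
    [[0, 0, 0], [0.5, 0, 0], 1],
    [[0, 0, 0], [0, 0, 0], 1],
    [[0, 0, 0], [0, 0, 0], 1],
    [[0, 0, 0], [0, 0, 0], 1],
  ],
)

```text
time: 28.7
position: [0.5718, -0.1573, 0.1431]
ee_rot: [1.11, 1.266, -1.107]
contact_force: [-9.5, 1.3, 24.6]
opening: 0.481
```

```bash
python3 - <<'E'
from ms import *
plan([.570,-.1566,.1435],-1.488);meas();plan([.570,-.1566,.1435],-1.488)
E
```

```text
t 28.7 pos [ 0.5718 -0.1573  0.1431] q [ 0.37   0.51  -0.223  1.683  0.133  0.958 -1.337] F [-9.5  1.3 24.6] op 0.481
jawyaw -1.4357 toolx [ 0.005 -0.001 -1.   ] | rotvec tool deg [ 2.99  0.1  -0.26] | shift tool mm (current axes) [-0.4 -1.7 -0.9]
 shift in final axes [-0.4 -1.7 -0.8]
flat ang 0.135326554828173 hub ang 0.13501213842083404 33
t 28.85 pos [ 0.5718 -0.1573  0.143 ] q [ 0.37   0.51  -0.223  1.683  0.133  0.958 -1.337] F [-8.9  1.7 24.1] op 0.479
jawyaw -1.4358 toolx [ 0.005 -0.001 -1.   ] | rotvec tool deg [ 2.99  0.09 -0.26] | shift tool mm (current axes) [-0.5 -1.6 -0.9]
 shift in final axes [-0.5 -1.7 -0.8]
```

View pics/ms.png

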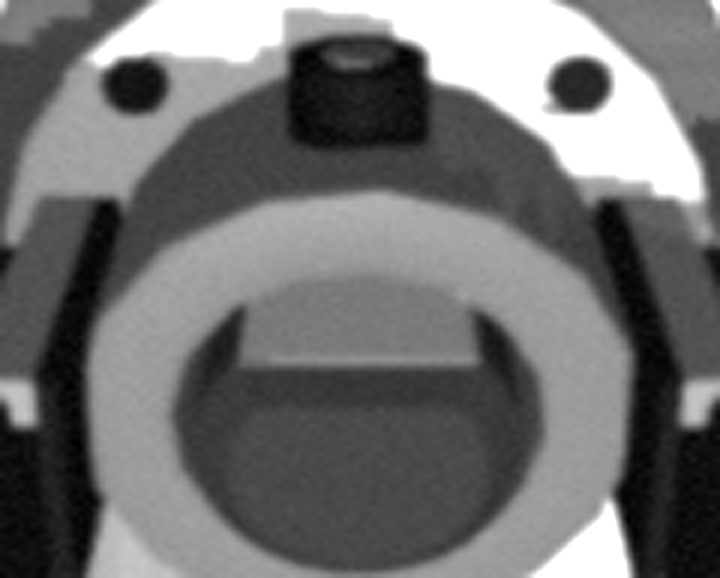

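The flat's top edge (row 365) is level, and the screw at column 360 stands centred over it. The flange is seated, with a steady 24 N press. I'll hand it in.

```bash
python3 - <<'E'
from station import arm
print(arm.sign_off())
E
```

```text
the job is handed in; nothing more can be done
None
```

I pinched the spindle with a finger on its flat and turned it to face the front. The hub is now on the shoulder, flange down, with its set screw over the flat. I handed the job in at about 28.9 s, still gripping the hub at 100 N and pressing down with about 24 N.

- **Seating:** the hub stopped at z = 0.1431 m, within 0.5 mm of where I calculated the shoulder would stop it. It did not sink further as I pressed harder.
- **Screw over the flat:** the screw and the flat agree to within about 0.01 rad (flat 0.135, hub 0.135).
- **Flat to the front:** I measured it about 0.055 rad (3°) anticlockwise of the machine's front (0.135 against 0.081). I think spindle drag held it back a little during the turn. I did not correct it; I turned the hub to sit square to the flat instead.
- **Side force:** about 9 N remains on the hub towards the robot while pressing.
- **Finger position:** the fingertips sat roughly 20–30 mm farther back than the stated tool point. My first two tries at the hub closed above its neck and never touched it.
- **Other items:** the samples, bottle and hex key looked undisturbed in the last top picture.

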